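# Clear the inspection bench: empty and nest the parts cups

### The job

Clear the inspection bench: take out any housing still standing in a parts cup, putting black housings in the white foam tray and pink ones in the red box, and nest all the blue cups upright, fully home one in another, in a single stack in the middle of the round yellow pad. Only when everything is in place, push the bench-clear signal lever fully over, away from the robot. Leave the jar, the green roll and the carton where they are.

Things in the scene. Friction and masses are not known exactly. Their poses are not given: they have to be found in the camera images.
- cup1: blue tapered parts cup, about 80 g, 75 mm tall, foot 37 mm wide, mouth 56 mm inside; upright collar, 66 mm diameter, round its top 25 mm (the grasp); floor 4 mm, wall 2 mm. Origin: centre of underside; z up through the mouth. All cups alike: nested, the collar rests on the rim below, so each sits 25 mm above the next, 1.8 mm play all round. Starts upright
- cup2: blue tapered parts cup, about 80 g, 75 mm tall, foot 37 mm wide, mouth 56 mm inside; upright collar, 66 mm diameter, round its top 25 mm (the grasp); floor 4 mm, wall 2 mm. Origin: centre of underside; z up through the mouth. All cups alike: nested, the collar rests on the rim below, so each sits 25 mm above the next, 1.8 mm play all round. Starts upright
- cup3: blue tapered parts cup, about 80 g, 75 mm tall, foot 37 mm wide, mouth 56 mm inside; upright collar, 66 mm diameter, round its top 25 mm (the grasp); floor 4 mm, wall 2 mm. Origin: centre of underside; z up through the mouth. All cups alike: nested, the collar rests on the rim below, so each sits 25 mm above the next, 1.8 mm play all round. Starts upright
- cup4: blue tapered parts cup, about 80 g, 75 mm tall, foot 37 mm wide, mouth 56 mm inside; upright collar, 66 mm diameter, round its top 25 mm (the grasp); floor 4 mm, wall 2 mm. Origin: centre of underside; z up through the mouth. All cups alike: nested, the collar rests on the rim below, so each sits 25 mm above the next, 1.8 mm play all round. Starts upright. May be absent
- cup5: blue tapered parts cup, about 80 g, 75 mm tall, foot 37 mm wide, mouth 56 mm inside; upright collar, 66 mm diameter, round its top 25 mm (the grasp); floor 4 mm, wall 2 mm. Origin: centre of underside; z up through the mouth. All cups alike: nested, the collar rests on the rim below, so each sits 25 mm above the next, 1.8 mm play all round. Starts upright. May be absent
- cup6: blue tapered parts cup, about 80 g, 75 mm tall, foot 37 mm wide, mouth 56 mm inside; upright collar, 66 mm diameter, round its top 25 mm (the grasp); floor 4 mm, wall 2 mm. Origin: centre of underside; z up through the mouth. All cups alike: nested, the collar rests on the rim below, so each sits 25 mm above the next, 1.8 mm play all round. Starts upright. May be absent
- dark1: cylindrical housing, black with a silver band, 27 mm diameter, 120 mm tall, about 90 g; origin at the centre of its bottom face, z along its axis to the top. If present it starts upright in one of the cups, standing on the cup floor (4 mm above the cup origin), so it rises 49 mm above the rim. May be absent
- dark2: second cylindrical housing, black with a silver band, 27 mm diameter, 120 mm tall, about 90 g; origin at the centre of its bottom face, z along its axis to the top. If present it starts upright in one of the cups, standing on the cup floor (4 mm above the cup origin), so it rises 49 mm above the rim. May be absent
- pink1: cylindrical housing, pink with a silver band, 27 mm diameter, 120 mm tall, about 90 g; origin at the centre of its bottom face, z along its axis to the top. If present it starts upright in one of the cups, standing on the cup floor (4 mm above the cup origin), so it rises 49 mm above the rim. May be absent
- foam_tray: loose white foam open-topped box, 120 mm (its x) by 170 mm (its y), 65 mm high, wall 10 mm, floor 10 mm thick, 350 g; origin at the centre of its underside
- red_box: loose red plastic open-topped box, 120 mm (its x) by 170 mm (its y), 65 mm high, wall 5 mm, floor 5 mm thick, 350 g; origin at the centre of its underside
- pad: round yellow pad with a grey centre fixed on the bench, 110 mm diameter, top face 4 mm above the bench; origin at the centre of its underside
- signal (a joint): bench-clear signal lever: angle in rad, about 0 (up to 0.15) at the start when it leans towards the robot side (-x of its block), 1.0 at the far stop. It swings away from the robot and stays where it is left; a light push of a few newtons moves it
- signal_base: the grey block that carries the signal lever, fixed to the bench; origin at the centre of its underside; the lever swings in its x-z plane, from its -x to its +x
- signal_tip (a point): the centre of the round end of the red signal lever, about 90 mm from its pivot
- jar: bystander: amber jar, 52 mm diameter, 75 mm tall, origin under its centre
- tape: bystander: green roll, 84 mm diameter, 25 mm high, origin under its centre
- carton: bystander: small cardboard carton, 60 by 60 by 50 mm high, origin under its centre

How it is judged:
On the way, in this order (a step that is already met when the one before it is completed fails the run):
1. every housing present is in its own container and all cups present are nested in one stack on the pad (angle between each of cup1, cup2, cup3, cup4, cup5, cup6's own z axis and vertical below 0.1 rad and horizontal distance between each of cup1, cup2, cup3, cup4, cup5, cup6 and pad below 0.03 m and (height (world z) of cup1 below 0.01 m or distance between cup1 and cup2 below 0.029 m or distance between cup1 and cup3 below 0.029 m or distance between cup1 and cup4 below 0.029 m or distance between cup1 and cup5 below 0.029 m or distance between cup1 and cup6 below 0.029 m) and (height (world z) of cup2 below 0.01 m or distance between cup2 and cup1 below 0.029 m or distance between cup2 and cup3 below 0.029 m or distance between cup2 and cup4 below 0.029 m or distance between cup2 and cup5 below 0.029 m or distance between cup2 and cup6 below 0.029 m) and (height (world z) of cup3 below 0.01 m or distance between cup3 and cup1 below 0.029 m or distance between cup3 and cup2 below 0.029 m or distance between cup3 and cup4 below 0.029 m or distance between cup3 and cup5 below 0.029 m or distance between cup3 and cup6 below 0.029 m) and (height (world z) of cup4 below 0.01 m or distance between cup4 and cup1 below 0.029 m or distance between cup4 and cup2 below 0.029 m or distance between cup4 and cup3 below 0.029 m or distance between cup4 and cup5 below 0.029 m or distance between cup4 and cup6 below 0.029 m) and (height (world z) of cup5 below 0.01 m or distance between cup5 and cup1 below 0.029 m or distance between cup5 and cup2 below 0.029 m or distance between cup5 and cup3 below 0.029 m or distance between cup5 and cup4 below 0.029 m or distance between cup5 and cup6 below 0.029 m) and (height (world z) of cup6 below 0.01 m or distance between cup6 and cup1 below 0.029 m or distance between cup6 and cup2 below 0.029 m or distance between cup6 and cup3 below 0.029 m or distance between cup6 and cup4 below 0.029 m or distance between cup6 and cup5 below 0.029 m) and x of dark1 in the frame of foam_tray between -0.06 and 0.06 m and y of dark1 in the frame of foam_tray between -0.085 and 0.085 m and z of dark1 in the frame of foam_tray between -0.005 and 0.05 m and x of dark2 in the frame of foam_tray between -0.06 and 0.06 m and y of dark2 in the frame of foam_tray between -0.085 and 0.085 m and z of dark2 in the frame of foam_tray between -0.005 and 0.05 m and x of pink1 in the frame of red_box between -0.06 and 0.06 m and y of pink1 in the frame of red_box between -0.085 and 0.085 m and z of pink1 in the frame of red_box between -0.005 and 0.05 m and value of joint signal below 0.5 rad), for 0.2 s.
2. the signal lever is pushed fully over (value of joint signal above 0.85 rad), for 0.2 s.
At the end, for the whole second after the job is handed in: Cups upright (0.1 rad) in one stack within 30 mm of the pad centre, each above the lowest fully home (origin within 29 mm of another cup's origin); black housings inside the foam tray, pink inside the red box, standing or lying; all at rest; lever past 0.85 rad (angle between each of cup1, cup2, cup3, cup4, cup5, cup6's own z axis and vertical below 0.1 rad and horizontal distance between each of cup1, cup2, cup3, cup4, cup5, cup6 and pad below 0.03 m and (height (world z) of cup1 below 0.01 m or distance between cup1 and cup2 below 0.029 m or distance between cup1 and cup3 below 0.029 m or distance between cup1 and cup4 below 0.029 m or distance between cup1 and cup5 below 0.029 m or distance between cup1 and cup6 below 0.029 m) and (height (world z) of cup2 below 0.01 m or distance between cup2 and cup1 below 0.029 m or distance between cup2 and cup3 below 0.029 m or distance between cup2 and cup4 below 0.029 m or distance between cup2 and cup5 below 0.029 m or distance between cup2 and cup6 below 0.029 m) and (height (world z) of cup3 below 0.01 m or distance between cup3 and cup1 below 0.029 m or distance between cup3 and cup2 below 0.029 m or distance between cup3 and cup4 below 0.029 m or distance between cup3 and cup5 below 0.029 m or distance between cup3 and cup6 below 0.029 m) and (height (world z) of cup4 below 0.01 m or distance between cup4 and cup1 below 0.029 m or distance between cup4 and cup2 below 0.029 m or distance between cup4 and cup3 below 0.029 m or distance between cup4 and cup5 below 0.029 m or distance between cup4 and cup6 below 0.029 m) and (height (world z) of cup5 below 0.01 m or distance between cup5 and cup1 below 0.029 m or distance between cup5 and cup2 below 0.029 m or distance between cup5 and cup3 below 0.029 m or distance between cup5 and cup4 below 0.029 m or distance between cup5 and cup6 below 0.029 m) and (height (world z) of cup6 below 0.01 m or distance between cup6 and cup1 below 0.029 m or distance between cup6 and cup2 below 0.029 m or distance between cup6 and cup3 below 0.029 m or distance between cup6 and cup4 below 0.029 m or distance between cup6 and cup5 below 0.029 m) and x of dark1 in the frame of foam_tray between -0.06 and 0.06 m and y of dark1 in the frame of foam_tray between -0.085 and 0.085 m and z of dark1 in the frame of foam_tray between -0.005 and 0.05 m and x of dark2 in the frame of foam_tray between -0.06 and 0.06 m and y of dark2 in the frame of foam_tray between -0.085 and 0.085 m and z of dark2 in the frame of foam_tray between -0.005 and 0.05 m and x of pink1 in the frame of red_box between -0.06 and 0.06 m and y of pink1 in the frame of red_box between -0.085 and 0.085 m and z of pink1 in the frame of red_box between -0.005 and 0.05 m and linear speed of each of cup1, cup2, cup3, cup4, cup5, cup6, dark1, dark2, pink1 below 0.03 m/s and value of joint signal above 0.85 rad); the robot touches nothing.
It fails at once if the jar (a bystander) is moved more than 30 mm (distance of jar from where it was at the start of the episode above 0.03 m).
It fails at once if the green roll (a bystander) is moved more than 30 mm (distance of tape from where it was at the start of the episode above 0.03 m).
It fails at once if the carton (a bystander) is moved more than 30 mm (distance of carton from where it was at the start of the episode above 0.03 m).
Of cup4, cup5, cup6 only 1 to 3 are there at a start; the rules pass over those that are not, and their reading is None.
Of dark1, pink1, dark2 only 1 to 2 are there at a start; the rules pass over those that are not, and their reading is None.
At some moment in a run one of foam_tray, red_box may be knocked a few centimetres aside while the robot is not near it.
Once in a run the grip may slacken for a moment while it holds something.
It also fails if it takes over 210 s, if anything falls off the work surface, if the arm or the gripper's body presses on something with over 40 N, if the wrist force passes 120 N, or if a joint passes its speed limit or range.

### The arm

A 6-joint arm with a two-finger parallel gripper is mounted at the origin on the work surface. World frame = base frame: x ahead of the robot, y to its left, z up, the work surface at z = 0. Lengths are in m, angles in rad, forces in N, time in s.
With the tool pointing down it reaches from about 0.35 to 0.975 m from the base axis. Payload 7.1 kg.
Tool frame: the origin (TCP) lies at the very end of the fingers, on their centre line; the grasp point (between the pads) lies 19 mm behind it (r.grasp_offset is the distance from the TCP to the grasp point, in m); z points along the fingers, y is the line along which they close (so a half turn about z gives the same grasp; the last joint's range is limited). The gripper opens to 88 mm and grips with 3 to 60 N. Pads are 20 mm wide; open, the fingers measure 115 mm over their backs; the gripper's body (75 mm by 178 mm) begins 61 mm behind the grasp point.
Start: joints at [1.262, 0.423, 1.63, -0, 1.089, -0.019], TCP at [0.179, 0.599, 0.191] pointing down, gripper open.
Joint ranges: [-3, 3], [-0.9, 2.11], [0.09, 2.58], [-1.31, 4.45], [0.11, 2.69], [-2.54, 2.54]. Speed limits (rad/s): [2.39, 2.39, 3.01, 3.14, 3.14, 3.14].

### API

Orientations are given as a unit quaternion [x, y, z, w].
In Python, from rig import telemetry, cams, job, r gives the robot as it stands.
- The arm moves only by the tool carry_out, never from a script. Its argument "increments" is a list of rows, each an object of numbers: "tx", "ty", "tz": the shift along the tool's x, y, z normalised to -1 to 1, where 1 is 2.5 cm; "rx", "ry", "rz": the turn, a rotation vector about the tool's x, y, z normalised to -1 to 1, where 1 is 0.12 rad; "gripper": the closure, from -1 (fully open) to 1 (shut). In form: [{"tx": .., "ty": .., "tz": .., "rx": .., "ry": .., "rz": .., "gripper": ..}, ...]. A call has 1 to 10 rows; each row shifts and turns the commanded pose from where the row before left it, along the tool's axes as they then stand; what a row does not reach is not made up. A row lasts 1/8 s, in which the tool goes at most 62.5 mm and 10.7 degrees, less where a joint would pass 70% of its speed; a pose out of reach is approached as far as the arm can. A call with a number of a shift or a turn outside -1 to 1 is refused whole. A call with a gripper value outside its range is refused whole. The fingers move at their own pace and stop on an object; "squeeze" is the grip in N (left out, the last holds). Time passes only in rows, so rows that do not move let the fingers close. It gives the time, the measured TCP pose, the force, the opening and the grip force at its end, in the units of the state.
- telemetry.get_state(): the state, without advancing time (a new reading comes with each control period).
- cams.grab_frame(name): name is "scene" or "side" or "wrist"; returns (picture, depth): 384x512x3 uint8, blue, green, red; 384x512 float32, m along the optical axis (not along the pixel's ray), 0 where there is no reading.
- cams.camera_model(name): a dict with "fx", "fy", "cx", "cy" (pixels), "extrinsics" (4x4, takes a point from camera to world coordinates). Camera axes: x right, y down, z forward; pixel columns grow to the right and rows downward; lengths in m; the calibration is good to about 2 mm. A picture is of the moment at which its call begins: read the wrist's pose just before it. camera_model takes no time and is no camera call; for the wrist camera it gives the pose at the moment of the call.
- job.job_done(): hands the job in; it is judged then, once.
The state is a dict: "time": time; "q": joint angles; "dq": joint speeds; "joint_torque": joint torques, N m; "tool_pos": TCP position; "tcp_rot": TCP orientation; "wrist_force": force on the tool from outside, world axes, zero at the start; "moment": the same for the moment, N m; "gripper_width": finger opening in m; "grasp_force": force on a finger pad.
Only numpy, scipy, OpenCV 4.12 (cv2) and the standard library are available. Lean on these libraries where they do the work, as an engineer would, in place of code of your own. Each camera call takes 0.05 s, during which the arm holds its last target. There are 200 camera calls.

## Working session

There is one attempt and no reset: what is moved stays moved. The work goes in short steps, Python scripts to look and compute and a tool call to move; the robot and the scene stay as the last step left them, time stands still between calls to the robot, and variables do not carry over. Pictures are saved under pics/ and viewed, at most 14 in all, crops included, and the job is handed in when it is done.

Besides the shell and the picture viewer there is one more tool, called after "Emit:" by a JSON object that holds its "name" and its "arguments", one argument or row to a line. carry_out: Moves the arm, as the interface text tells. Its arguments: {"type":"object","properties":{"increments":{"type":"array"},"squeeze":{"type":"number"}},"required":["increments"]}

```bash
ls; mkdir -p pics; python3 - <<'E'
from rig import telemetry,cams,job,r
import cv2,numpy as np
s=telemetry.get_state();print(s)
for n in("scene","side"):
    im,d=cams.grab_frame(n);cv2.imwrite(f"pics/{n}0.png",im);np.save(f"pics/{n}0.npy",d)
    print(n,{k:np.round(v,3).tolist() for k,v in cams.camera_model(n).items()})
a=cv2.imread("pics/scene0.png");b=cv2.imread("pics/side0.png")
E
```

```text
pics
{'time': 0.0, 'q': array([ 1.26199758e+00,  4.23840457e-01,  1.63069014e+00,  1.55141483e-05,
        1.08862773e+00, -1.90092380e-02]), 'dq': array([-0.00032928,  0.00068618,  0.00067584,  0.0004103 ,  0.00020612,
       -0.00039711]), 'joint_torque': array([ 1.83845172e-03, -5.44624329e+01, -2.73661655e+01,  6.44213799e-02,
        2.27613637e-02, -1.13719159e-04]), 'tool_pos': array([0.17838272, 0.59835856, 0.19030194]), 'tcp_rot': array([ 1.44391806e-01,  9.89520285e-01, -7.71223087e-04, -1.34513994e-04]), 'wrist_force': array([ 0.14204588, -0.16942716, -0.94053436]), 'moment': array([-0.02329055, -0.01065017, -0.04411747]), 'grasp_force': 0.0, 'gripper_width': 0.08774908106005161}
scene {'fx': 412.955, 'fy': 412.955, 'cx': 258.422, 'cy': 196.851, 'extrinsics': [[-0.587, 0.576, -0.569, 1.24], [0.81, 0.416, -0.414, 0.514], [-0.002, -0.704, -0.711, 0.98], [0.0, 0.0, 0.0, 1.0]]}
side {'fx': 428.051, 'fy': 428.051, 'cx': 258.155, 'cy': 191.914, 'extrinsics': [[0.783, -0.366, 0.504, -0.016], [-0.622, -0.436, 0.65, -0.733], [-0.018, -0.822, -0.569, 0.729], [0.0, 0.0, 0.0, 1.0]]}
```

View pics/scene0.png

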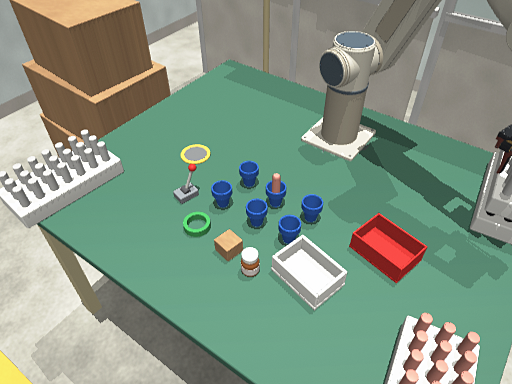

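View pics/side0.png

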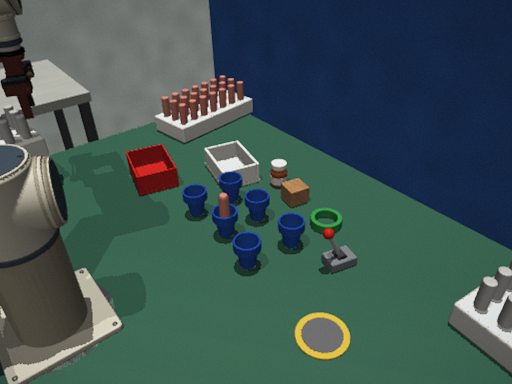

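The scene view shows six cups at (249,173), (222,193), (276,193, with the pink housing in it), (257,212), (312,206) and (289,229). The pad is at (196,154), the lever knob at (192,168), the red box at (388,247), the foam tray at (309,270), the jar at (250,262), the carton at (229,245) and the roll at (197,224). No black housing is visible. Next I'll measure all of these from depth.

```bash
cat > h.py <<'E'
from rig import telemetry,cams,job,r
import cv2,numpy as np
from scipy.optimize import least_squares
def cloud(n,im,d,m=None):
    c=m or cams.camera_model(n);v,u=np.mgrid[:384,:512];X=np.stack([(u-c['cx'])/c['fx']*d,(v-c['cy'])/c['fy']*d,d],-1)
    E=np.array(c['extrinsics']);W=X@E[:3,:3].T+E[:3,3];W[d<=0]=np.nan;return W
def hsv(im): return cv2.cvtColor(im,cv2.COLOR_BGR2HSV)
def blobs(mask,amin=25):
    n,l,st,ce=cv2.connectedComponentsWithStats(mask.astype(np.uint8));return [(l==i,ce[i]) for i in range(1,n) if st[i,4]>=amin]
def circ(p,R):
    f=lambda x:np.hypot(p[:,0]-x[0],p[:,1]-x[1])-R
    s=least_squares(f,p.mean(0),loss='soft_l1',f_scale=.001);return s.x,np.abs(s.fun).mean()
def cups(W,im):
    H=hsv(im);b=(H[...,0]>105)&(H[...,0]<130)&(H[...,1]>150)
    P=W[b&(W[...,2]>.02)];P=P[~np.isnan(P[:,0])];return P
def state():
    s=telemetry.get_state();return s
E
python3 - <<'E'
from h import *
np.set_printoptions(precision=4,suppress=True)
for n in("scene","side"):
    im=cv2.imread(f"pics/{n}0.png");d=np.load(f"pics/{n}0.npy");W=cloud(n,im,d);H=hsv(im)
    print(n,"table z",np.nanmedian(W[(H[...,0]>60)&(H[...,0]<95)&(H[...,1]>80)][:,2]))
    b=(H[...,0]>105)&(H[...,0]<130)&(H[...,1]>150)&(W[...,2]>.01)&(W[...,0]<1)&(np.hypot(W[...,0],W[...,1])>.3)
    for m,c in blobs(b,60):
        P=W[m];P=P[~np.isnan(P[:,0])];top=P[(P[:,2]>.068)&(P[:,2]<.08)]
        if len(top)<6: continue
        # rim top ring, mid radius ~30.5mm
        x,e=circ(top[:,:2],.0305);print("cup",c.round(),len(P),len(top),P[:,2].max().round(4),x.round(4),e.round(4))
    for nm,mk in dict(pad=(H[...,0]>22)&(H[...,0]<33)&(H[...,1]>130),red=((H[...,0]<5)|(H[...,0]>175))&(H[...,1]>190)).items():
        for m,c in blobs(mk,25):
            P=W[m];P=P[~np.isnan(P[:,0])]
            if len(P)<10 or P[:,0].max()>1.3: continue
            print(nm,c.round(),len(P),P.mean(0),P.min(0),P.max(0), circ(P[:,:2],.051) if nm=="pad" else cv2.minAreaRect(P[P[:,2]>.055][:,:2].astype(np.float32)) if len(P)>300 else "")
    wmask=(H[...,1]<60)&(H[...,2]>150)&(W[...,2]>.058)&(W[...,2]<.07)&(W[...,0]>.4)&(W[...,1]>-.4)&(W[...,1]<.5)&(W[...,0]<1)
    for m,c in blobs(wmask,20): print("white",c.round(),m.sum(),cv2.minAreaRect(W[m][:,:2].astype(np.float32)))
    pk=(H[...,0]<15)&(H[...,1]>60)&(H[...,1]<170)&(W[...,2]>.075)&(W[...,2]<.14)&(W[...,0]<.8)
    for m,c in blobs(pk,10): P=W[m];print("pink?",c.round(),len(P),P.mean(0),P.max(0), P[P[:,2]>P[:,2].max()-.004].mean(0))
E
```

```text
scene table z -0.00013183006882189208
cup [248. 172.] 362 100 0.0779 [ 0.4211 -0.1225] 0.002
cup [222. 192.] 397 121 0.0792 [ 0.5495 -0.1333] 0.0016
cup [275. 193.] 284 88 0.0778 [0.4469 0.0042] 0.0014
cup [312. 206.] 425 121 0.0789 [0.4363 0.1313] 0.0016
cup [256. 210.] 430 129 0.0778 [0.5515 0.0044] 0.0016
cup [289. 227.] 466 138 0.0781 [0.549  0.1225] 0.0016
pad [195. 154.] 178 [ 0.4165 -0.3767  0.0039] [ 0.3568 -0.4338 -0.0063] [ 0.5456 -0.2511  0.1133] (array([ 0.412 , -0.3795]), np.float64(0.004073382186082411))
red [192. 167.] 32 [ 0.5593 -0.2439  0.1085] [ 0.5487 -0.2549  0.0993] [ 0.5691 -0.2352  0.1167] 
red [387. 247.] 2077 [0.4269 0.3795 0.0325] [ 0.3502  0.2833 -0.0018] [0.5071 0.4743 0.0683] ((0.42859455943107605, 0.3794393837451935), (0.1689874678850174, 0.12110993266105652), 76.4659194946289)
white [310. 266.] 714 ((0.6308689713478088, 0.2369525134563446), (0.1726941466331482, 0.12301333248615265), 76.48682403564453)
white [249. 262.] 27 ((0.7213003039360046, 0.10420278459787369), (0.007524005603045225, 0.03251403570175171), 34.070716857910156)
pink? [89. 56.] 11 [ 0.
[... 957 characters left out ...]
))
red [152. 169.] 1817 [0.4244 0.3755 0.0326] [0.3473 0.2811 0.0003] [0.5007 0.4741 0.0694] ((0.42416200041770935, 0.3780963122844696), (0.17796190083026886, 0.11743517220020294), 76.4249496459961)
red [328. 233.] 95 [ 0.5491 -0.2527  0.1114] [ 0.5397 -0.2616  0.0977] [ 0.5629 -0.2397  0.1208] 
white [231. 156.] 339 ((0.6304689049720764, 0.23966464400291443), (0.1801435947418213, 0.12134179472923279), 75.84166717529297)
pink? [186. 102.] 961 [0.6875 0.5943 0.1117] [0.792  0.677  0.1357] [0.7026 0.6072 0.133 ]
pink? [213.  99.] 113 [0.7831 0.5624 0.1075] [0.7993 0.5789 0.1335] [0.7862 0.5673 0.132 ]
pink? [224. 203.] 186 [ 0.4394 -0.004   0.1048] [0.4523 0.0133 0.1276] [0.4429 0.001  0.1258]
```

One pink housing is present and no black ones. I turn the tool so its closing axis points along -45° in world, which clears the tray corner, the lever and the neighbouring cups.

Emit:
{"name": "carry_out", "arguments": {
  "increments": [
    {"rz": 1, "gripper": -1},
    {"rz": 1, "gripper": -1},
    {"rz": 1, "gripper": -1},
    {"rz": 1, "gripper": -1},
    {"rz": 1, "gripper": -1},
    {"rz": 1, "gripper": -1},
    {"rz": 1, "gripper": -1},
    {"rz": 1, "gripper": -1},
    {"rz": 1, "gripper": -1},
    {"rz": 1, "gripper": -1}
  ],
  "squeeze": 30
}}

```text
invalid input at $.increments[0]: expected keys tx, ty, tz, rx, ry, rz, gripper
```

Emit:
{"name": "carry_out", "arguments": {
  "increments": [
    {"rz": 1, "gripper": -1},
    {"rz": 1, "gripper": -1},
    {"rz": 1, "gripper": -1},
    {"rz": 1, "gripper": -1},
    {"rz": 1, "gripper": -1},
    {"rz": 1, "gripper": -1},
    {"rz": 1, "gripper": -1},
    {"rz": 0.2, "gripper": -1},
    {"gripper": -1}
  ]
}}

```text
invalid input at $.increments[0]: expected keys tx, ty, tz, rx, ry, rz, gripper
```

```bash
cat >> h.py <<'E'
from scipy.spatial.transform import Rotation as Ro
def plan(*pts):
    "units (25 mm) in tool axes from the present pose through the points"
    s=telemetry.get_state();p=s['tool_pos'];R=Ro.from_quat(s['tcp_rot']).as_matrix()
    print('t',round(s['time'],2),'tcp',p.round(4),'yaw',np.degrees(np.arctan2(R[1,1],R[0,1])).round(2),'tilt',R[:2,2].round(4),'w',round(float(s['gripper_width']),4),'gf',round(float(s['grasp_force']),1),'F',np.round(s['wrist_force'],1))
    for q in pts:
        u=R.T@(np.array(q)-p)/.025;n=int(np.ceil(np.abs(u).max()));print(q,'units',u.round(2),'rows',n,'each',(u/max(n,1)).round(3));p=np.array(q)
E
python3 -c "
from h import *
plan((.445,.003,.19),(.445,.003,.085))"
```

```text
t 0.1 tcp [0.1784 0.5984 0.1904] yaw 73.39 tilt [-0.0004 -0.0013] w 0.0878 gf 0.0 F [0.4 0.1 0.2]
(0.445, 0.003, 0.19) units [-17.03 -19.78   0.04] rows 20 each [-0.851 -0.989  0.002]
(0.445, 0.003, 0.085) units [-0.    0.01  4.2 ] rows 5 each [-0.     0.001  0.84 ]
```

Emit:
{"name": "carry_out", "arguments": {
  "increments": [
    {"tx": 0, "ty": 0, "tz": 0, "rx": 0, "ry": 0, "rz": 1, "gripper": -1},
    {"tx": 0, "ty": 0, "tz": 0, "rx": 0, "ry": 0, "rz": 1, "gripper": -1},
    {"tx": 0, "ty": 0, "tz": 0, "rx": 0, "ry": 0, "rz": 1, "gripper": -1},
    {"tx": 0, "ty": 0, "tz": 0, "rx": 0, "ry": 0, "rz": 1, "gripper": -1},
    {"tx": 0, "ty": 0, "tz": 0, "rx": 0, "ry": 0, "rz": 1, "gripper": -1},
    {"tx": 0, "ty": 0, "tz": 0, "rx": 0, "ry": 0, "rz": 1, "gripper": -1},
    {"tx": 0, "ty": 0, "tz": 0, "rx": 0, "ry": 0, "rz": 1, "gripper": -1},
    {"tx": 0, "ty": 0, "tz": 0, "rx": 0, "ry": 0, "rz": 1, "gripper": -1},
    {"tx": 0, "ty": 0, "tz": 0, "rx": 0, "ry": 0, "rz": 1, "gripper": -1},
    {"tx": 0, "ty": 0, "tz": 0, "rx": 0, "ry": 0, "rz": 1, "gripper": -1}
  ],
  "squeeze": 30
}}

```text
time: 1.35
tool_pos: [0.1784, 0.5986, 0.1906]
tcp_rot: [0.679, 0.734, -0.0, 0.0]
wrist_force: [0.0, 0.0, 0.2]
gripper_width: 0.0877
grasp_force: 0.0
```

Emit:
{"name": "carry_out", "arguments": {
  "increments": [
    {"tx": 0, "ty": 0, "tz": 0, "rx": 0, "ry": 0, "rz": 1, "gripper": -1},
    {"tx": 0, "ty": 0, "tz": 0, "rx": 0, "ry": 0, "rz": 1, "gripper": -1},
    {"tx": 0, "ty": 0, "tz": 0, "rx": 0, "ry": 0, "rz": 1, "gripper": -1},
    {"tx": 0, "ty": 0, "tz": 0, "rx": 0, "ry": 0, "rz": 1, "gripper": -1},
    {"tx": 0, "ty": 0, "tz": 0, "rx": 0, "ry": 0, "rz": 1, "gripper": -1},
    {"tx": 0, "ty": 0, "tz": 0, "rx": 0, "ry": 0, "rz": 1, "gripper": -1},
    {"tx": 0, "ty": 0, "tz": 0, "rx": 0, "ry": 0, "rz": 1, "gripper": -1},
    {"tx": 0, "ty": 0, "tz": 0, "rx": 0, "ry": 0, "rz": 0.2, "gripper": -1},
    {"tx": 0, "ty": 0, "tz": 0, "rx": 0, "ry": 0, "rz": 0, "gripper": -1}
  ]
}}

```text
time: 2.48
tool_pos: [0.1785, 0.5988, 0.1908]
tcp_rot: [0.923, 0.385, -0.0, 0.0]
wrist_force: [0.4, 0.2, 0.5]
gripper_width: 0.088
grasp_force: 0.0
```

```bash
python3 -c "
from h import *
plan((.445,.003,.19),(.445,.003,.085))"
```

```text
t 2.48 tcp [0.1785 0.5988 0.1908] yaw -44.76 tilt [-0.0001 -0.0004] w 0.088 gf 0.0 F [0.4 0.2 0.5]
(0.445, 0.003, 0.19) units [-9.42 24.35  0.04] rows 25 each [-0.377  0.974  0.002]
(0.445, 0.003, 0.085) units [ 0.  -0.   4.2] rows 5 each [ 0.   -0.    0.84]
```

Emit:
{"name": "carry_out", "arguments": {
  "increments": [
    {"tx": -0.38, "ty": 0.97, "tz": 0, "rx": 0, "ry": 0, "rz": 0, "gripper": -1},
    {"tx": -0.38, "ty": 0.97, "tz": 0, "rx": 0, "ry": 0, "rz": 0, "gripper": -1},
    {"tx": -0.38, "ty": 0.97, "tz": 0, "rx": 0, "ry": 0, "rz": 0, "gripper": -1},
    {"tx": -0.38, "ty": 0.97, "tz": 0, "rx": 0, "ry": 0, "rz": 0, "gripper": -1},
    {"tx": -0.38, "ty": 0.97, "tz": 0, "rx": 0, "ry": 0, "rz": 0, "gripper": -1},
    {"tx": -0.38, "ty": 0.97, "tz": 0, "rx": 0, "ry": 0, "rz": 0, "gripper": -1},
    {"tx": -0.38, "ty": 0.97, "tz": 0, "rx": 0, "ry": 0, "rz": 0, "gripper": -1},
    {"tx": -0.38, "ty": 0.97, "tz": 0, "rx": 0, "ry": 0, "rz": 0, "gripper": -1},
    {"tx": -0.38, "ty": 0.97, "tz": 0, "rx": 0, "ry": 0, "rz": 0, "gripper": -1},
    {"tx": -0.38, "ty": 0.97, "tz": 0, "rx": 0, "ry": 0, "rz": 0, "gripper": -1}
  ]
}}

```text
time: 3.72
tool_pos: [0.2838, 0.3594, 0.1911]
tcp_rot: [0.923, 0.384, 0.0, -0.0]
wrist_force: [-0.4, -0.3, 0.5]
gripper_width: 0.0878
grasp_force: 0.0
```

Emit:
{"name": "carry_out", "arguments": {
  "increments": [
    {"tx": -0.38, "ty": 0.97, "tz": 0, "rx": 0, "ry": 0, "rz": 0, "gripper": -1},
    {"tx": -0.38, "ty": 0.97, "tz": 0, "rx": 0, "ry": 0, "rz": 0, "gripper": -1},
    {"tx": -0.38, "ty": 0.97, "tz": 0, "rx": 0, "ry": 0, "rz": 0, "gripper": -1},
    {"tx": -0.38, "ty": 0.97, "tz": 0, "rx": 0, "ry": 0, "rz": 0, "gripper": -1},
    {"tx": -0.38, "ty": 0.97, "tz": 0, "rx": 0, "ry": 0, "rz": 0, "gripper": -1},
    {"tx": -0.38, "ty": 0.97, "tz": 0, "rx": 0, "ry": 0, "rz": 0, "gripper": -1},
    {"tx": -0.38, "ty": 0.97, "tz": 0, "rx": 0, "ry": 0, "rz": 0, "gripper": -1},
    {"tx": -0.38, "ty": 0.97, "tz": 0, "rx": 0, "ry": 0, "rz": 0, "gripper": -1},
    {"tx": -0.38, "ty": 0.97, "tz": 0, "rx": 0, "ry": 0, "rz": 0, "gripper": -1},
    {"tx": -0.38, "ty": 0.97, "tz": 0, "rx": 0, "ry": 0, "rz": 0, "gripper": -1}
  ]
}}

```text
time: 4.97
tool_pos: [0.3885, 0.121, 0.1912]
tcp_rot: [0.923, 0.384, 0.0, 0.0]
wrist_force: [-0.8, -0.9, 0.8]
gripper_width: 0.0877
grasp_force: 0.0
```

Emit:
{"name": "carry_out", "arguments": {
  "increments": [
    {"tx": -0.38, "ty": 0.97, "tz": 0, "rx": 0, "ry": 0, "rz": 0, "gripper": -1},
    {"tx": -0.38, "ty": 0.97, "tz": 0, "rx": 0, "ry": 0, "rz": 0, "gripper": -1},
    {"tx": -0.38, "ty": 0.97, "tz": 0, "rx": 0, "ry": 0, "rz": 0, "gripper": -1},
    {"tx": -0.38, "ty": 0.97, "tz": 0, "rx": 0, "ry": 0, "rz": 0, "gripper": -1},
    {"tx": 0, "ty": 0.97, "tz": 0, "rx": 0, "ry": 0, "rz": 0, "gripper": -1},
    {"tx": 0, "ty": 0, "tz": 0, "rx": 0, "ry": 0, "rz": 0, "gripper": -1}
  ]
}}

```text
time: 5.72
tool_pos: [0.4481, 0.0086, 0.1912]
tcp_rot: [0.924, 0.383, 0.0, 0.0]
wrist_force: [0.1, -0.2, -0.6]
gripper_width: 0.0877
grasp_force: 0.0
```

```bash
python3 -c "
from h import *
plan((.445,.003,.19),(.445,.003,.085))
im,d=cams.grab_frame('wrist');m=cams.camera_model('wrist');cv2.imwrite('pics/w1.png',im);W=cloud('wrist',im,d,m);H=hsv(im)
pk=(W[...,2]>.115)&(W[...,2]<.14)&(np.hypot(W[...,0]-.445,W[...,1])<.05)
P=W[pk];print(len(P),P.mean(0),P.max(0),P.min(0))
b=(H[...,0]>105)&(H[...,0]<130)&(H[...,1]>120)&(abs(W[...,2]-.075)<.004)
for m_,c in blobs(b,60): print(c.round(),m_.sum(),circ(W[m_][:,:2],.0305),W[m_][:,2].max())
"
```

```text
t 5.72 tcp [0.4481 0.0086 0.1912] yaw -44.94 tilt [ 0.0006 -0.    ] w 0.0877 gf 0.0 F [ 0.1 -0.2 -0.6]
(0.445, 0.003, 0.19) units [-0.25  0.07  0.05] rows 1 each [-0.247  0.072  0.046]
(0.445, 0.003, 0.085) units [-0.  -0.   4.2] rows 5 each [-0.   -0.    0.84]
532 [0.44422382 0.00614226 0.12210556] [0.4564257  0.01805132 0.12656897] [ 0.43000268 -0.00812448  0.11554779]
[242.  22.] 239 (array([0.54319227, 0.12073943]), np.float64(0.0010556288093766513)) 0.07725291105459253
[245.  69.] 75 (array([0.54335978, 0.12171502]), np.float64(0.0003726161606426586)) 0.07613286755359794
[151. 110.] 204 (array([0.43364279, 0.12959162]), np.float64(0.00104510330792025)) 0.07659837532353508
[191. 117.] 73 (array([0.43342364, 0.13048339]), np.float64(0.0003450801498189645)) 0.07663381198511332
[323. 120.] 648 (array([0.546422  , 0.00575549]), np.float64(0.0015332069041314167)) 0.07719198502495783
[254. 188.] 668 (array([0.44353377, 0.00545012]), np.float64(0.00141412429391712)) 0.07705271584129075
[379. 199.] 106 (array([ 0.54500936, -0.13090666]), np.float64(0.00047423152283132173)) 0.07619578749834377
[411. 213.] 178 (array([ 0.54483399, -0.13022805]), np.float64(0.0009726627834460027)) 0.07544187853873713
[302. 252.] 82 (array([ 0.41835644, -0.11952949]), np.float64(0.00044786852028312147)) 0.07598507661263276
```

Emit:
{"name": "carry_out", "arguments": {
  "increments": [
    {"tx": -0.2, "ty": 0, "tz": 0.85, "rx": 0, "ry": 0, "rz": 0, "gripper": -1},
    {"tx": 0, "ty": 0, "tz": 0.85, "rx": 0, "ry": 0, "rz": 0, "gripper": -1},
    {"tx": 0, "ty": 0, "tz": 0.85, "rx": 0, "ry": 0, "rz": 0, "gripper": -1},
    {"tx": 0, "ty": 0, "tz": 0.85, "rx": 0, "ry": 0, "rz": 0, "gripper": -1},
    {"tx": 0, "ty": 0, "tz": 0.85, "rx": 0, "ry": 0, "rz": 0, "gripper": -1},
    {"tx": 0, "ty": 0, "tz": 0, "rx": 0, "ry": 0, "rz": 0, "gripper": 1},
    {"tx": 0, "ty": 0, "tz": 0, "rx": 0, "ry": 0, "rz": 0, "gripper": 1},
    {"tx": 0, "ty": 0, "tz": 0, "rx": 0, "ry": 0, "rz": 0, "gripper": 1},
    {"tx": 0, "ty": 0, "tz": 0, "rx": 0, "ry": 0, "rz": 0, "gripper": 1},
    {"tx": 0, "ty": 0, "tz": 0, "rx": 0, "ry": 0, "rz": 0, "gripper": 1}
  ]
}}

```text
time: 7.02
tool_pos: [0.4441, 0.0061, 0.0852]
tcp_rot: [0.923, 0.384, 0.0, 0.0]
wrist_force: [0.5, -0.4, -0.8]
gripper_width: 0.0415
grasp_force: 0.0
```

Emit:
{"name": "carry_out", "arguments": {
  "increments": [
    {"tx": 0, "ty": 0, "tz": 0, "rx": 0, "ry": 0, "rz": 0, "gripper": 1},
    {"tx": 0, "ty": 0, "tz": -0.5, "rx": 0, "ry": 0, "rz": 0, "gripper": 1},
    {"tx": 0, "ty": 0, "tz": -0.75, "rx": 0, "ry": 0, "rz": 0, "gripper": 1},
    {"tx": 0, "ty": 0, "tz": -0.75, "rx": 0, "ry": 0, "rz": 0, "gripper": 1},
    {"tx": 0, "ty": 0, "tz": -0.75, "rx": 0, "ry": 0, "rz": 0, "gripper": 1},
    {"tx": 0, "ty": 0, "tz": -0.75, "rx": 0, "ry": 0, "rz": 0, "gripper": 1},
    {"tx": 0, "ty": 0, "tz": -0.75, "rx": 0, "ry": 0, "rz": 0, "gripper": 1},
    {"tx": 0, "ty": 0, "tz": -0.75, "rx": 0, "ry": 0, "rz": 0, "gripper": 1}
  ]
}}

```text
time: 8.02
tool_pos: [0.4437, 0.0061, 0.2112]
tcp_rot: [0.923, 0.384, 0.0, 0.0]
wrist_force: [0.1, -0.4, -1.4]
gripper_width: 0.0251
grasp_force: 30.0
```

```bash
cat >> h.py <<'E'
def redbox():
    for n in("scene","side"):
        im,d=cams.grab_frame(n);W=cloud(n,im,d);H=hsv(im);m=((H[...,0]<5)|(H[...,0]>175))&(H[...,1]>190)&(W[...,2]>.055)&(W[...,2]<.072)&(W[...,1]>.1)&(W[...,0]<.9)
        b=max(blobs(m,20),key=lambda t:t[0].sum())[0];print(n,'redbox',cv2.minAreaRect(W[m][:,:2].astype(np.float32)))
E
python3 -c "
from h import *
redbox()
plan((.426,.378,.205))"
```

```text
scene redbox ((0.42811569571495056, 0.37941649556159973), (0.17001613974571228, 0.12161626666784286), 76.157958984375)
side redbox ((0.3041200041770935, 0.4207971692085266), (0.18275892734527588, 0.387492835521698), 69.61197662353516)
t 8.12 tcp [0.4452 0.0061 0.2121] yaw -44.87 tilt [ 0.0042 -0.    ] w 0.0248 gf 30.0 F [ 0.4  0.1 -0.1]
(0.426, 0.378, 0.205) units [ 10.   -11.04   0.28] rows 12 each [ 0.833 -0.92   0.023]
```

Emit:
{"name": "carry_out", "arguments": {
  "increments": [
    {"tx": 0.83, "ty": -0.92, "tz": 0, "rx": 0, "ry": 0, "rz": 0, "gripper": 1},
    {"tx": 0.83, "ty": -0.92, "tz": 0, "rx": 0, "ry": 0, "rz": 0, "gripper": 1},
    {"tx": 0.83, "ty": -0.92, "tz": 0, "rx": 0, "ry": 0, "rz": 0, "gripper": 1},
    {"tx": 0.83, "ty": -0.92, "tz": 0, "rx": 0, "ry": 0, "rz": 0, "gripper": 1},
    {"tx": 0.83, "ty": -0.92, "tz": 0, "rx": 0, "ry": 0, "rz": 0, "gripper": 1},
    {"tx": 0.83, "ty": -0.92, "tz": 0, "rx": 0, "ry": 0, "rz": 0, "gripper": 1},
    {"tx": 0.83, "ty": -0.92, "tz": 0, "rx": 0, "ry": 0, "rz": 0, "gripper": 1},
    {"tx": 0.83, "ty": -0.92, "tz": 0, "rx": 0, "ry": 0, "rz": 0, "gripper": 1},
    {"tx": 0.83, "ty": -0.92, "tz": 0, "rx": 0, "ry": 0, "rz": 0, "gripper": 1},
    {"tx": 0.83, "ty": -0.92, "tz": 0, "rx": 0, "ry": 0, "rz": 0, "gripper": 1}
  ]
}}

```text
time: 9.38
tool_pos: [0.4267, 0.3162, 0.2092]
tcp_rot: [0.923, 0.384, -0.001, 0.0]
wrist_force: [-0.5, -0.7, -1.1]
gripper_width: 0.025
grasp_force: 30.0
```

Emit:
{"name": "carry_out", "arguments": {
  "increments": [
    {"tx": 0.83, "ty": -0.92, "tz": 0, "rx": 0, "ry": 0, "rz": 0, "gripper": 1},
    {"tx": 0.83, "ty": -0.92, "tz": 0, "rx": 0, "ry": 0, "rz": 0, "gripper": 1},
    {"tx": 0, "ty": 0, "tz": 0, "rx": 0, "ry": 0, "rz": 0, "gripper": 1}
  ]
}}

```text
time: 9.75
tool_pos: [0.4234, 0.3785, 0.2091]
tcp_rot: [0.923, 0.385, -0.0, 0.0]
wrist_force: [0.8, 0.6, -1.2]
gripper_width: 0.025
grasp_force: 30.0
```

```bash
python3 -c "
from h import *
plan((.426,.378,.088))
im,d=cams.grab_frame('scene');im2,d2=cams.grab_frame('side')
cv2.imwrite('pics/p1.png',np.hstack([cv2.resize(im[100:300,200:440],(400,333)),cv2.resize(im2[60:260,60:300],(400,333))]))"
```

```text
t 9.75 tcp [0.4234 0.3785 0.2091] yaw -44.74 tilt [-0.0006 -0.0004] w 0.025 gf 30.0 F [ 0.8  0.6 -1.2]
(0.426, 0.378, 0.088) units [0.06 0.09 4.84] rows 5 each [0.012 0.018 0.969]
```

View pics/p1.png

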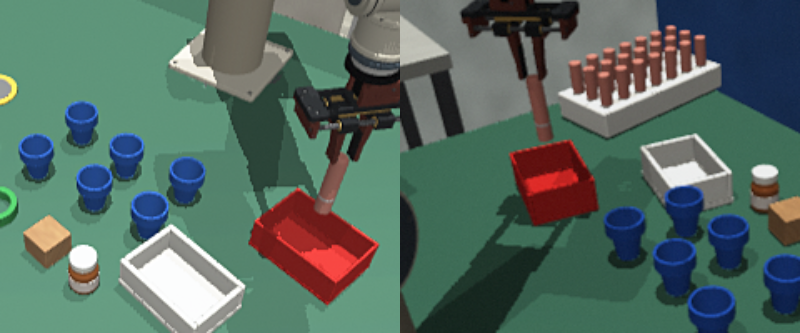

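The right crop shows the housing hanging slightly tilted over the red box. That doesn't matter, because lying down is allowed, so I lower and release.

Emit:
{"name": "carry_out", "arguments": {
  "increments": [
    {"tx": 0, "ty": 0, "tz": 0.8, "rx": 0, "ry": 0, "rz": 0, "gripper": 1},
    {"tx": 0, "ty": 0, "tz": 0.8, "rx": 0, "ry": 0, "rz": 0, "gripper": 1},
    {"tx": 0, "ty": 0, "tz": 0.8, "rx": 0, "ry": 0, "rz": 0, "gripper": 1},
    {"tx": 0, "ty": 0, "tz": 0.8, "rx": 0, "ry": 0, "rz": 0, "gripper": 1},
    {"tx": 0, "ty": 0, "tz": 0.8, "rx": 0, "ry": 0, "rz": 0, "gripper": 1},
    {"tx": 0, "ty": 0, "tz": 0.8, "rx": 0, "ry": 0, "rz": 0, "gripper": 1},
    {"tx": 0, "ty": 0, "tz": 0, "rx": 0, "ry": 0, "rz": 0, "gripper": 1},
    {"tx": 0, "ty": 0, "tz": 0, "rx": 0, "ry": 0, "rz": 0, "gripper": -0.2},
    {"tx": 0, "ty": 0, "tz": 0, "rx": 0, "ry": 0, "rz": 0, "gripper": -0.2},
    {"tx": 0, "ty": 0, "tz": 0, "rx": 0, "ry": 0, "rz": 0, "gripper": -0.2}
  ]
}}

```text
time: 11.1
tool_pos: [0.4242, 0.3774, 0.0904]
tcp_rot: [0.923, 0.384, 0.0, -0.0]
wrist_force: [-0.2, -0.6, 0.3]
gripper_width: 0.0513
grasp_force: 0.0
```

Emit:
{"name": "carry_out", "arguments": {
  "increments": [
    {"tx": 0, "ty": 0, "tz": 0, "rx": 0, "ry": 0, "rz": 0, "gripper": -0.2},
    {"tx": 0, "ty": 0, "tz": -0.8, "rx": 0, "ry": 0, "rz": 0, "gripper": -0.2},
    {"tx": 0, "ty": 0, "tz": -0.8, "rx": 0, "ry": 0, "rz": 0, "gripper": -0.2},
    {"tx": 0, "ty": 0, "tz": -0.8, "rx": 0, "ry": 0, "rz": 0, "gripper": -0.2},
    {"tx": 0, "ty": 0, "tz": -0.8, "rx": 0, "ry": 0, "rz": 0, "gripper": -0.2},
    {"tx": 0, "ty": 0, "tz": -0.8, "rx": 0, "ry": 0, "rz": 0, "gripper": -1}
  ]
}}

```text
time: 11.85
tool_pos: [0.4238, 0.3773, 0.1906]
tcp_rot: [0.923, 0.384, 0.0, 0.0]
wrist_force: [-0.9, 0.2, 0.3]
gripper_width: 0.0599
grasp_force: 0.0
```

```bash
python3 -c "
from h import *
plan((.435,.130,.17),(.435,.130,.045))
im,d=cams.grab_frame('scene');im2,d2=cams.grab_frame('side')
cv2.imwrite('pics/p2.png',np.hstack([cv2.resize(im[100:300,200:440],(400,333)),cv2.resize(im2[60:260,60:300],(400,333))]))"
```

```text
t 11.85 tcp [0.4238 0.3773 0.1906] yaw -44.85 tilt [0.0001 0.    ] w 0.0599 gf 0.0 F [-0.9  0.2  0.3]
(0.435, 0.13, 0.17) units [-6.7   7.29  0.82] rows 8 each [-0.837  0.912  0.103]
(0.435, 0.13, 0.045) units [-0. -0.  5.] rows 5 each [-0. -0.  1.]
```

View pics/p2.png

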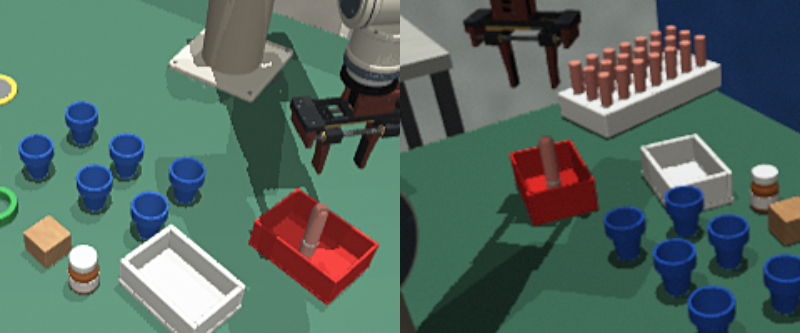

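The housing is inside the red box. The left crop shows it at (313,230). On to the cup nearest the box.

Emit:
{"name": "carry_out", "arguments": {
  "increments": [
    {"tx": -0.84, "ty": 0.91, "tz": 0, "rx": 0, "ry": 0, "rz": 0, "gripper": -1},
    {"tx": -0.84, "ty": 0.91, "tz": 0, "rx": 0, "ry": 0, "rz": 0, "gripper": -1},
    {"tx": -0.84, "ty": 0.91, "tz": 0, "rx": 0, "ry": 0, "rz": 0, "gripper": -1},
    {"tx": -0.84, "ty": 0.91, "tz": 0, "rx": 0, "ry": 0, "rz": 0, "gripper": -1},
    {"tx": -0.84, "ty": 0.91, "tz": 0, "rx": 0, "ry": 0, "rz": 0, "gripper": -1},
    {"tx": -0.84, "ty": 0.91, "tz": 0, "rx": 0, "ry": 0, "rz": 0, "gripper": -1},
    {"tx": -0.84, "ty": 0.91, "tz": 0, "rx": 0, "ry": 0, "rz": 0, "gripper": -1},
    {"tx": -0.84, "ty": 0.91, "tz": 0.8, "rx": 0, "ry": 0, "rz": 0, "gripper": -1},
    {"tx": 0, "ty": 0, "tz": 0, "rx": 0, "ry": 0, "rz": 0, "gripper": -1}
  ]
}}

```text
time: 13.08
tool_pos: [0.4329, 0.1282, 0.1682]
tcp_rot: [0.924, 0.383, -0.002, -0.0]
wrist_force: [0.5, 0.7, 0.7]
gripper_width: 0.0878
grasp_force: 0.0
```

```bash
python3 -c "
from h import *
plan((.434,.130,.045))"
```

```text
t 13.07 tcp [0.4329 0.1282 0.1682] yaw -45.02 tilt [-0.0036 -0.001 ] w 0.0878 gf 0.0 F [0.5 0.7 0.7]
(0.434, 0.13, 0.045) units [ 0.1  -0.01  4.93] rows 5 each [ 0.02  -0.002  0.986]
```

Emit:
{"name": "carry_out", "arguments": {
  "increments": [
    {"tx": 0.1, "ty": 0, "tz": 0.98, "rx": 0, "ry": 0, "rz": 0, "gripper": -1},
    {"tx": 0, "ty": 0, "tz": 0.98, "rx": 0, "ry": 0, "rz": 0, "gripper": -1},
    {"tx": 0, "ty": 0, "tz": 0.98, "rx": 0, "ry": 0, "rz": 0, "gripper": -1},
    {"tx": 0, "ty": 0, "tz": 0.98, "rx": 0, "ry": 0, "rz": 0, "gripper": -1},
    {"tx": 0, "ty": 0, "tz": 0.98, "rx": 0, "ry": 0, "rz": 0, "gripper": -1},
    {"tx": 0, "ty": 0, "tz": 0, "rx": 0, "ry": 0, "rz": 0, "gripper": -1},
    {"tx": 0, "ty": 0, "tz": 0, "rx": 0, "ry": 0, "rz": 0, "gripper": 1},
    {"tx": 0, "ty": 0, "tz": 0, "rx": 0, "ry": 0, "rz": 0, "gripper": 1},
    {"tx": 0, "ty": 0, "tz": 0, "rx": 0, "ry": 0, "rz": 0, "gripper": 1},
    {"tx": 0, "ty": 0, "tz": 0, "rx": 0, "ry": 0, "rz": 0, "gripper": 1}
  ]
}}

```text
time: 14.32
tool_pos: [0.4365, 0.1317, 0.0478]
tcp_rot: [0.923, 0.384, 0.0, 0.0]
wrist_force: [-0.4, 0.7, -0.6]
gripper_width: 0.0516
grasp_force: 0.0
```

```bash
python3 -c "
from h import *
plan((.434,.130,.22),(.411,-.38,.22))"
```

```text
t 14.32 tcp [0.4365 0.1317 0.0478] yaw -44.87 tilt [0.0008 0.0002] w 0.0516 gf 0.0 F [-0.4  0.7 -0.6]
(0.434, 0.13, 0.22) units [-0.11 -0.02 -6.89] rows 7 each [-0.016 -0.003 -0.984]
(0.411, -0.38, 0.22) units [-1.511e+01  1.374e+01 -1.000e-02] rows 16 each [-0.944  0.859 -0.   ]
```

```bash
python3 -c "
from h import *
im,d=cams.grab_frame('scene');im2,d2=cams.grab_frame('side')
cv2.imwrite('pics/p3.png',np.hstack([cv2.resize(im[120:280,220:412],(400,333)),cv2.resize(im2[100:260,150:342],(400,333))]))"
```

```text
(no output)
```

View pics/p3.png

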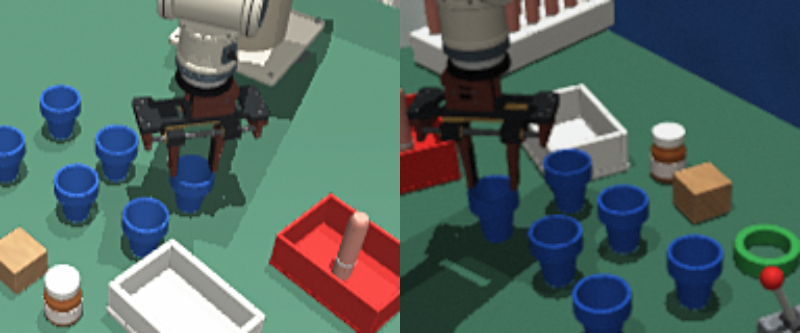

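```bash
python3 -c "
from h import *
plan()
im,d=cams.grab_frame('wrist');cv2.imwrite('pics/w3.png',im)"
```

```text
t 14.43 tcp [0.4363 0.1316 0.0476] yaw -44.87 tilt [0.0004 0.0001] w 0.0432 gf 0.0 F [ 0.8 -1.   0.1]
```

View pics/w3.png

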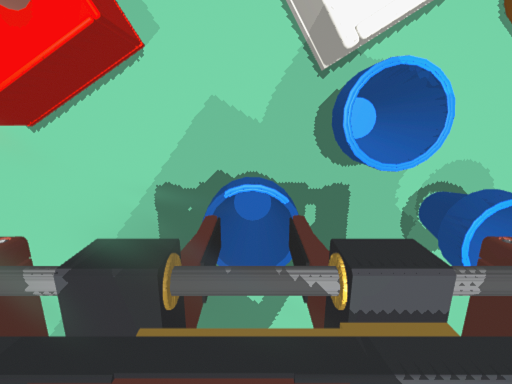

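Emit:
{"name": "carry_out", "arguments": {
  "increments": [
    {"tx": 0, "ty": 0, "tz": 0, "rx": 0, "ry": 0, "rz": 0, "gripper": 1},
    {"tx": 0, "ty": 0, "tz": 0, "rx": 0, "ry": 0, "rz": 0, "gripper": 1}
  ]
}}

```text
time: 14.72
tool_pos: [0.4362, 0.1316, 0.0473]
tcp_rot: [0.923, 0.384, -0.0, 0.0]
wrist_force: [-0.3, 0.1, -0.3]
gripper_width: 0.0195
grasp_force: 0.0
```

```bash
python3 -c "
from h import *
plan()
im,d=cams.grab_frame('wrist');W=cloud('wrist',im,d);H=hsv(im)
b=(H[...,0]>105)&(H[...,0]<130)&(H[...,1]>120)&(np.hypot(W[...,0]-.435,W[...,1]-.13)<.06)
P=W[b];print(len(P),P.min(0),P.max(0));T=P[P[:,2]>.068];print(circ(T[:,:2],.0305))
im2,d2=cams.grab_frame('side');cv2.imwrite('pics/p4.png',np.hstack([cv2.resize(im,(400,333)),cv2.resize(im2[140:240,150:270],(400,333),interpolation=cv2.INTER_CUBIC)]))"
```

```text
t 14.72 tcp [0.4362 0.1316 0.0473] yaw -44.86 tilt [-0.0001 -0.    ] w 0.0195 gf 0.0 F [-0.3  0.1 -0.3]
4651 [0.40799563 0.1049744  0.00270855] [0.47990516 0.16450906 0.1841271 ]
(array([0.4341203 , 0.13252874]), np.float64(0.0024384384545251343))
```

View pics/p4.png

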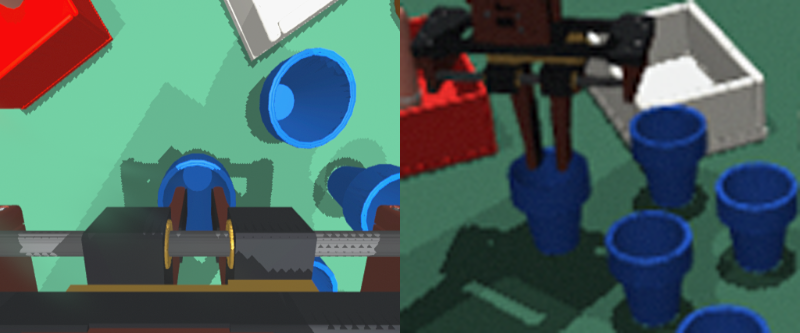

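```bash
python3 -c "
from h import *
np.set_printoptions(precision=3,suppress=True)
for n in('scene','side','wrist'):
    im,d=cams.grab_frame(n);W=cloud(n,im,d);H=hsv(im)
    near=(np.hypot(W[...,0]-.436,W[...,1]-.1316)<.035)&(W[...,2]>.02)
    fing=near&((H[...,0]<20)|(H[...,0]>165))&(H[...,1]>50)
    P=W[fing];print(n,len(P),np.sort(P[:,2])[:8] if len(P) else '',P[P[:,2]<P[:,2].min()+.01].mean(0) if len(P) else '')
    B=W[near&(H[...,0]>105)&(H[...,0]<130)&(H[...,1]>120)];B=B[B[:,2]<.1];print(' blue top',np.sort(B[:,2])[-8:],'centre',B[B[:,2]>.07].mean(0))
print(r.grasp_offset, [a for a in dir(r) if a[0]!='_'])"
```

```text
scene 317 [0.081 0.082 0.083 0.084 0.085 0.086 0.086 0.087] [0.445 0.136 0.087]
 blue top [0.077 0.077 0.077 0.077 0.079 0.079 0.081 0.083] centre [0.444 0.135 0.074]
side 581 [0.083 0.084 0.084 0.084 0.085 0.086 0.086 0.086] [0.431 0.123 0.088]
 blue top [0.082 0.082 0.084 0.085 0.086 0.086 0.09  0.094] centre [0.429 0.123 0.076]
wrist 1246 [0.081 0.081 0.081 0.081 0.081 0.081 0.081 0.081] [0.444 0.14  0.086]
 blue top [0.077 0.077 0.077 0.077 0.077 0.077 0.077 0.077] centre [0.444 0.142 0.075]
0.0187 ['MotionError', 'grasp_offset']
```

The fingers closed with no force, and the depth images put their visible tips at about z = 0.081, while the reported TCP is 0.047. I'll raise and reopen the gripper, then measure the true tip in free air.

Emit:
{"name": "carry_out", "arguments": {
  "increments": [
    {"tx": 0, "ty": 0, "tz": -0.8, "rx": 0, "ry": 0, "rz": 0, "gripper": 0.5},
    {"tx": 0, "ty": 0, "tz": -0.8, "rx": 0, "ry": 0, "rz": 0, "gripper": 0},
    {"tx": 0, "ty": 0, "tz": -0.8, "rx": 0, "ry": 0, "rz": 0, "gripper": 0},
    {"tx": 0, "ty": 0, "tz": -0.8, "rx": 0, "ry": 0, "rz": 0, "gripper": 0},
    {"tx": 0, "ty": 0, "tz": 0, "rx": 0, "ry": 0, "rz": 0, "gripper": 0}
  ]
}}

```text
time: 15.6
tool_pos: [0.4373, 0.1319, 0.1284]
tcp_rot: [0.923, 0.384, 0.002, 0.0]
wrist_force: [0.1, -0.2, 0.1]
gripper_width: 0.0431
grasp_force: 0.0
```

```bash
cat > tip.py <<'E'
from h import *
np.set_printoptions(precision=4,suppress=True)
plan();p=telemetry.get_state()['tool_pos']
out=[]
for n in('scene','side'):
    im,d=cams.grab_frame(n);W=cloud(n,im,d);H=hsv(im);out.append(im)
    near=(np.hypot(W[...,0]-p[0],W[...,1]-p[1])<.075)&(W[...,2]>.085)&(W[...,2]<p[2]+.09)
    for m,c in blobs(near,8):
        P=W[m];z=np.sort(P[:,2]);k=max(1,len(z)//50);print(n,c.round(),len(P),'zmin',z[k],'low centroid',P[P[:,2]<z[k]+.012].mean(0))
E
python3 tip.py
```

```text
t 15.6 tcp [0.4373 0.1319 0.1284] yaw -44.86 tilt [0.003  0.0008] w 0.0431 gf 0.0 F [ 0.1 -0.2  0.1]
scene [324. 174.] 96 zmin 0.1586527408606383 low centroid [0.4231 0.1497 0.164 ]
scene [306. 177.] 75 zmin 0.16249907687209408 low centroid [0.4623 0.116  0.1677]
side [180. 153.] 128 zmin 0.16272744174567078 low centroid [0.4159 0.1442 0.1686]
side [201. 155.] 107 zmin 0.16217198634875574 low centroid [0.4527 0.107  0.1686]
```

The true fingertips sit about 33 mm above the reported TCP, so every TCP target height has to be 33 mm lower. I'll reopen and descend to TCP z ≈ 0.014.

Emit:
{"name": "carry_out", "arguments": {
  "increments": [
    {"tx": 0, "ty": 0, "tz": 0, "rx": 0, "ry": 0, "rz": 0, "gripper": -1},
    {"tx": 0, "ty": 0, "tz": 0, "rx": 0, "ry": 0, "rz": 0, "gripper": -1},
    {"tx": 0, "ty": 0, "tz": 0, "rx": 0, "ry": 0, "rz": 0, "gripper": -1},
    {"tx": 0, "ty": 0, "tz": 0, "rx": 0, "ry": 0, "rz": 0, "gripper": -1},
    {"tx": 0, "ty": 0, "tz": 0, "rx": 0, "ry": 0, "rz": 0, "gripper": -1},
    {"tx": 0, "ty": 0, "tz": 0.6, "rx": 0, "ry": 0, "rz": 0, "gripper": -1},
    {"tx": 0, "ty": 0, "tz": 0.8, "rx": 0, "ry": 0, "rz": 0, "gripper": -1},
    {"tx": 0, "ty": 0, "tz": 0.8, "rx": 0, "ry": 0, "rz": 0, "gripper": -1}
  ]
}}

```text
time: 16.7
tool_pos: [0.4359, 0.1316, 0.071]
tcp_rot: [0.923, 0.384, -0.0, -0.0]
wrist_force: [-0.2, 0.4, -0.6]
gripper_width: 0.088
grasp_force: 0.0
```

Emit:
{"name": "carry_out", "arguments": {
  "increments": [
    {"tx": 0, "ty": 0, "tz": 0.8, "rx": 0, "ry": 0, "rz": 0, "gripper": -1},
    {"tx": 0, "ty": 0, "tz": 0.8, "rx": 0, "ry": 0, "rz": 0, "gripper": -1},
    {"tx": 0, "ty": 0, "tz": 0.8, "rx": 0, "ry": 0, "rz": 0, "gripper": -1},
    {"tx": 0, "ty": 0, "tz": 0, "rx": 0, "ry": 0, "rz": 0, "gripper": -1},
    {"tx": 0, "ty": 0, "tz": 0, "rx": 0, "ry": 0, "rz": 0, "gripper": 1},
    {"tx": 0, "ty": 0, "tz": 0, "rx": 0, "ry": 0, "rz": 0, "gripper": 1},
    {"tx": 0, "ty": 0, "tz": 0, "rx": 0, "ry": 0, "rz": 0, "gripper": 1},
    {"tx": 0, "ty": 0, "tz": 0, "rx": 0, "ry": 0, "rz": 0, "gripper": 1},
    {"tx": 0, "ty": 0, "tz": 0, "rx": 0, "ry": 0, "rz": 0, "gripper": 1}
  ]
}}

```text
time: 17.82
tool_pos: [0.4366, 0.1318, 0.0128]
tcp_rot: [0.923, 0.384, 0.001, 0.0]
wrist_force: [-1.6, 0.8, 7.2]
gripper_width: 0.0644
grasp_force: 30.0
```

```bash
python3 -c "
from h import *
plan((.436,.130,.19),(.411,-.38,.19))"
```

```text
t 17.82 tcp [0.4366 0.1318 0.0128] yaw -44.86 tilt [0.001  0.0003] w 0.0644 gf 30.0 F [-1.6  0.8  7.2]
(0.436, 0.13, 0.19) units [-0.06  0.04 -7.09] rows 8 each [-0.008  0.004 -0.886]
(0.411, -0.38, 0.19) units [-1.516e+01  1.368e+01 -1.000e-02] rows 16 each [-0.948  0.855 -0.   ]
```

The cup is gripped: 64 mm at 30 N. I'll lift it and carry it over to the pad.

Emit:
{"name": "carry_out", "arguments": {
  "increments": [
    {"tx": 0, "ty": 0, "tz": -0.5, "rx": 0, "ry": 0, "rz": 0, "gripper": 1},
    {"tx": 0, "ty": 0, "tz": -0.9, "rx": 0, "ry": 0, "rz": 0, "gripper": 1},
    {"tx": 0, "ty": 0, "tz": -0.9, "rx": 0, "ry": 0, "rz": 0, "gripper": 1},
    {"tx": 0, "ty": 0, "tz": -0.9, "rx": 0, "ry": 0, "rz": 0, "gripper": 1},
    {"tx": 0, "ty": 0, "tz": -0.9, "rx": 0, "ry": 0, "rz": 0, "gripper": 1},
    {"tx": -0.95, "ty": 0.85, "tz": -0.9, "rx": 0, "ry": 0, "rz": 0, "gripper": 1},
    {"tx": -0.95, "ty": 0.85, "tz": 0, "rx": 0, "ry": 0, "rz": 0, "gripper": 1},
    {"tx": -0.95, "ty": 0.85, "tz": 0, "rx": 0, "ry": 0, "rz": 0, "gripper": 1},
    {"tx": -0.95, "ty": 0.85, "tz": 0, "rx": 0, "ry": 0, "rz": 0, "gripper": 1},
    {"tx": -0.95, "ty": 0.85, "tz": 0, "rx": 0, "ry": 0, "rz": 0, "gripper": 1}
  ]
}}

```text
time: 19.08
tool_pos: [0.4274, -0.0285, 0.1379]
tcp_rot: [0.923, 0.384, 0.0, 0.0]
wrist_force: [-0.0, 1.0, -0.9]
gripper_width: 0.0644
grasp_force: 30.0
```

Emit:
{"name": "carry_out", "arguments": {
  "increments": [
    {"tx": -0.95, "ty": 0.85, "tz": 0, "rx": 0, "ry": 0, "rz": 0, "gripper": 1},
    {"tx": -0.95, "ty": 0.85, "tz": 0, "rx": 0, "ry": 0, "rz": 0, "gripper": 1},
    {"tx": -0.95, "ty": 0.85, "tz": 0, "rx": 0, "ry": 0, "rz": 0, "gripper": 1},
    {"tx": -0.95, "ty": 0.85, "tz": 0, "rx": 0, "ry": 0, "rz": 0, "gripper": 1},
    {"tx": -0.95, "ty": 0.85, "tz": 0, "rx": 0, "ry": 0, "rz": 0, "gripper": 1},
    {"tx": -0.95, "ty": 0.85, "tz": 0, "rx": 0, "ry": 0, "rz": 0, "gripper": 1},
    {"tx": -0.95, "ty": 0.85, "tz": 0, "rx": 0, "ry": 0, "rz": 0, "gripper": 1},
    {"tx": -0.95, "ty": 0.85, "tz": 0, "rx": 0, "ry": 0, "rz": 0, "gripper": 1},
    {"tx": -0.95, "ty": 0.85, "tz": 0, "rx": 0, "ry": 0, "rz": 0, "gripper": 1},
    {"tx": -0.95, "ty": 0.85, "tz": 0, "rx": 0, "ry": 0, "rz": 0, "gripper": 1}
  ]
}}

```text
time: 20.32
tool_pos: [0.4104, -0.3467, 0.1379]
tcp_rot: [0.923, 0.384, 0.0, 0.0]
wrist_force: [-0.0, -0.8, -1.3]
gripper_width: 0.0647
grasp_force: 30.0
```

Emit:
{"name": "carry_out", "arguments": {
  "increments": [
    {"tx": -0.95, "ty": 0.85, "tz": 0, "rx": 0, "ry": 0, "rz": 0, "gripper": 1},
    {"tx": 0, "ty": 0, "tz": 0, "rx": 0, "ry": 0, "rz": 0, "gripper": 1}
  ]
}}

```text
time: 20.58
tool_pos: [0.4089, -0.3792, 0.1378]
tcp_rot: [0.924, 0.383, 0.0, 0.0]
wrist_force: [0.3, 0.6, -1.3]
gripper_width: 0.0648
grasp_force: 30.0
```

```bash
cat > pad.py <<'E'
from h import *
np.set_printoptions(precision=4,suppress=True)
for n in('scene','side','wrist'):
    im,d=cams.grab_frame(n);W=cloud(n,im,d);H=hsv(im)
    m=(abs(W[...,2]-.004)<.008)&(np.hypot(W[...,0]-.411,W[...,1]+.38)<.1)&(H[...,0]>20)&(H[...,0]<35)&(H[...,1]>100)
    P=W[m]
    if len(P)>10:
        A=np.c_[2*P[:,:2],np.ones(len(P))];s=np.linalg.lstsq(A,(P[:,:2]**2).sum(1),rcond=None)[0];print(n,len(P),'pad',s[:2],'R',np.sqrt(s[2]+s[:2]@s[:2]))
E
python3 pad.py; python3 -c "
from h import *
plan((.411,-.38,.14),(.411,-.38,.0165))"
```

```text
scene 206 pad [ 0.412  -0.3794] R 0.04929999285950897
side 971 pad [ 0.4099 -0.3804] R 0.049128244198104146
wrist 1881 pad [ 0.4104 -0.3779] R 0.04860220712584669
t 20.73 tcp [ 0.4087 -0.3765  0.1373] yaw -44.86 tilt [-0.0006  0.0009] w 0.0642 gf 30.0 F [-0.1  0.4 -0.5]
(0.411, -0.38, 0.14) units [-0.03  0.16 -0.11] rows 1 each [-0.034  0.164 -0.106]
(0.411, -0.38, 0.0165) units [-0.    0.01  4.94] rows 5 each [-0.     0.001  0.988]
```

Emit:
{"name": "carry_out", "arguments": {
  "increments": [
    {"tx": 0, "ty": 0.15, "tz": 0.9, "rx": 0, "ry": 0, "rz": 0, "gripper": 1},
    {"tx": 0, "ty": 0, "tz": 0.9, "rx": 0, "ry": 0, "rz": 0, "gripper": 1},
    {"tx": 0, "ty": 0, "tz": 0.9, "rx": 0, "ry": 0, "rz": 0, "gripper": 1},
    {"tx": 0, "ty": 0, "tz": 0.9, "rx": 0, "ry": 0, "rz": 0, "gripper": 1},
    {"tx": 0, "ty": 0, "tz": 0.7, "rx": 0, "ry": 0, "rz": 0, "gripper": 1},
    {"tx": 0, "ty": 0, "tz": 0.5, "rx": 0, "ry": 0, "rz": 0, "gripper": 1},
    {"tx": 0, "ty": 0, "tz": 0, "rx": 0, "ry": 0, "rz": 0, "gripper": 1}
  ]
}}

```text
time: 21.6
tool_pos: [0.4116, -0.3797, 0.0168]
tcp_rot: [0.923, 0.384, -0.0, -0.0]
wrist_force: [-0.9, -0.6, -0.5]
gripper_width: 0.0646
grasp_force: 30.0
```

Emit:
{"name": "carry_out", "arguments": {
  "increments": [
    {"tx": 0, "ty": 0, "tz": 0, "rx": 0, "ry": 0, "rz": 0, "gripper": -1},
    {"tx": 0, "ty": 0, "tz": 0, "rx": 0, "ry": 0, "rz": 0, "gripper": -1},
    {"tx": 0, "ty": 0, "tz": 0, "rx": 0, "ry": 0, "rz": 0, "gripper": -1},
    {"tx": 0, "ty": 0, "tz": -0.5, "rx": 0, "ry": 0, "rz": 0, "gripper": -1},
    {"tx": 0, "ty": 0, "tz": -0.9, "rx": 0, "ry": 0, "rz": 0, "gripper": -1},
    {"tx": 0, "ty": 0, "tz": -0.9, "rx": 0, "ry": 0, "rz": 0, "gripper": -1},
    {"tx": 0, "ty": 0, "tz": -0.9, "rx": 0, "ry": 0, "rz": 0, "gripper": -1},
    {"tx": 0, "ty": 0, "tz": -0.8, "rx": 0, "ry": 0, "rz": 0, "gripper": -1},
    {"tx": 0, "ty": 0, "tz": 0, "rx": 0, "ry": 0, "rz": 0, "gripper": -1}
  ]
}}

```text
time: 22.72
tool_pos: [0.4128, -0.3812, 0.1195]
tcp_rot: [0.923, 0.384, 0.001, 0.002]
wrist_force: [-0.6, -0.4, -0.5]
gripper_width: 0.0879
grasp_force: 0.0
```

```bash
cat > cups.py <<'E'
from h import *
np.set_printoptions(precision=4,suppress=True)
G=dict(P=(.411,-.379),A=(.419,-.122),B=(.5475,-.133),C=(.4445,.0045),D=(.434,.13),E=(.5485,.004),F=(.5455,.121))
for n in('scene','side','wrist'):
    im,d=cams.grab_frame(n);W=cloud(n,im,d);H=hsv(im);b=(H[...,0]>105)&(H[...,0]<130)&(H[...,1]>120)
    o=[]
    for k,g in G.items():
        P=W[b&(np.hypot(W[...,0]-g[0],W[...,1]-g[1])<.05)];
        if len(P)<60: continue
        zt=np.percentile(P[:,2],98);T=P[(P[:,2]>zt-.006)&(P[:,2]<zt+.003)];x,e=circ(T[:,:2],.0305);o.append(f"{k} {x.round(4)} top {zt:.4f} e{e*1e3:.1f}")
    print(n,' | '.join(o))
E
python3 cups.py; python3 -c "
from h import *
plan((.419,-.122,.12),(.419,-.122,.0135))"
```

```text
t 22.77 tcp [ 0.4122 -0.3806  0.1183] yaw -44.86 tilt [ 0.0015 -0.0015] w 0.0881 gf 0.0 F [-0.2 -0.1 -0.6]
(0.419, -0.122, 0.12) units [ 7.52 -7.1  -0.08] rows 8 each [ 0.941 -0.888 -0.01 ]
(0.419, -0.122, 0.0135) units [-0.   -0.01  4.26] rows 5 each [-0.    -0.002  0.852]h.py:12: RuntimeWarning: Mean of empty slice.
  s=least_squares(f,p.mean(0),loss='soft_l1',f_scale=.001);return s.x,np.abs(s.fun).mean()
  ret = um.true_divide(
Traceback (most recent call last):
  File "cups.py", line 10, in <module>
    zt=np.percentile(P[:,2],98);T=P[(P[:,2]>zt-.006)&(P[:,2]<zt+.003)];x,e=circ(T[:,:2],.0305);o.append(f"{k} {x.round(4)} top {zt:.4f} e{e*1e3:.1f}")
                                                                           ~~~~^^^^^^^^^^^^^^^
  File "h.py", line 12, in circ
    s=least_squares(f,p.mean(0),loss='soft_l1',f_scale=.001);return s.x,np.abs(s.fun).mean()
ValueError: Initial guess is outside of provided bounds
```

Emit:
{"name": "carry_out", "arguments": {
  "increments": [
    {"tx": 0.94, "ty": -0.89, "tz": 0, "rx": 0, "ry": 0, "rz": 0, "gripper": -1},
    {"tx": 0.94, "ty": -0.89, "tz": 0, "rx": 0, "ry": 0, "rz": 0, "gripper": -1},
    {"tx": 0.94, "ty": -0.89, "tz": 0, "rx": 0, "ry": 0, "rz": 0, "gripper": -1},
    {"tx": 0.94, "ty": -0.89, "tz": 0, "rx": 0, "ry": 0, "rz": 0, "gripper": -1},
    {"tx": 0.94, "ty": -0.89, "tz": 0, "rx": 0, "ry": 0, "rz": 0, "gripper": -1},
    {"tx": 0.94, "ty": -0.89, "tz": 0, "rx": 0, "ry": 0, "rz": 0, "gripper": -1},
    {"tx": 0.94, "ty": -0.89, "tz": 0, "rx": 0, "ry": 0, "rz": 0, "gripper": -1},
    {"tx": 0.94, "ty": -0.89, "tz": 0, "rx": 0, "ry": 0, "rz": 0, "gripper": -1},
    {"tx": 0, "ty": 0, "tz": 0, "rx": 0, "ry": 0, "rz": 0, "gripper": -1}
  ]
}}

```text
time: 23.9
tool_pos: [0.4174, -0.1198, 0.1167]
tcp_rot: [0.923, 0.385, -0.001, -0.001]
wrist_force: [-0.0, -0.1, 0.9]
gripper_width: 0.0881
grasp_force: 0.0
```

```bash
sed -i 's/P=W\[b&(np/P=W[b\&(W[...,2]<.25)\&(np/; s/x,e=circ/x,e=circ/' cups.py; sed -i 's/if len(P)<60: continue/if len(P)<60 or P[:,2].max()<.05: continue/' cups.py; python3 cups.py; python3 -c "
from h import *
plan((.419,-.122,.0135))"
```

```text
scene P [ 0.4123 -0.3809] top 0.0801 e1.9 | A [ 0.4211 -0.1222] top 0.0766 e1.7 | B [ 0.5492 -0.1341] top 0.0768 e1.7 | C [0.4469 0.004 ] top 0.0770 e1.6 | E [0.5511 0.0043] top 0.0770 e1.6 | F [0.5489 0.1223] top 0.0765 e1.7
side P [ 0.4095 -0.3834] top 0.0818 e1.4 | A [ 0.4181 -0.1006] top 0.2305 e0.1 | B [ 0.5467 -0.1365] top 0.0780 e1.4 | C [0.4439 0.0017] top 0.0778 e1.5 | E [0.5486 0.0015] top 0.0775 e1.6 | F [0.5487 0.1203] top 0.0776 e1.3
wrist A [ 0.4193 -0.1222] top 0.0763 e1.5 | B [ 0.5446 -0.1334] top 0.0761 e1.3 | C [0.4446 0.0013] top 0.0761 e1.4 | E [0.547  0.0022] top 0.0758 e0.4
t 24.05 tcp [ 0.4182 -0.1218  0.117 ] yaw -44.86 tilt [-0.0004 -0.0001] w 0.0879 gf 0.0 F [ 0.2 -0.1 -0.3]
(0.419, -0.122, 0.0135) units [0.02 0.03 4.14] rows 5 each [0.004 0.006 0.828]
```

Emit:
{"name": "carry_out", "arguments": {
  "increments": [
    {"tx": 0, "ty": 0, "tz": 0.9, "rx": 0, "ry": 0, "rz": 0, "gripper": -1},
    {"tx": 0, "ty": 0, "tz": 0.9, "rx": 0, "ry": 0, "rz": 0, "gripper": -1},
    {"tx": 0, "ty": 0, "tz": 0.9, "rx": 0, "ry": 0, "rz": 0, "gripper": -1},
    {"tx": 0, "ty": 0, "tz": 0.9, "rx": 0, "ry": 0, "rz": 0, "gripper": -1},
    {"tx": 0, "ty": 0, "tz": 0.55, "rx": 0, "ry": 0, "rz": 0, "gripper": -1},
    {"tx": 0, "ty": 0, "tz": 0, "rx": 0, "ry": 0, "rz": 0, "gripper": -1},
    {"tx": 0, "ty": 0, "tz": 0, "rx": 0, "ry": 0, "rz": 0, "gripper": 1},
    {"tx": 0, "ty": 0, "tz": 0, "rx": 0, "ry": 0, "rz": 0, "gripper": 1},
    {"tx": 0, "ty": 0, "tz": 0, "rx": 0, "ry": 0, "rz": 0, "gripper": 1},
    {"tx": 0, "ty": 0, "tz": 0, "rx": 0, "ry": 0, "rz": 0, "gripper": 1}
  ]
}}

```text
time: 25.3
tool_pos: [0.4189, -0.1216, 0.0142]
tcp_rot: [0.923, 0.384, 0.001, 0.0]
wrist_force: [0.1, -0.6, 6.3]
gripper_width: 0.0668
grasp_force: 30.0
```

Emit:
{"name": "carry_out", "arguments": {
  "increments": [
    {"tx": 0, "ty": 0, "tz": 0, "rx": 0, "ry": 0, "rz": 0, "gripper": 1},
    {"tx": 0, "ty": 0, "tz": -0.5, "rx": 0, "ry": 0, "rz": 0, "gripper": 1},
    {"tx": 0, "ty": 0, "tz": -0.9, "rx": 0, "ry": 0, "rz": 0, "gripper": 1},
    {"tx": 0, "ty": 0, "tz": -0.9, "rx": 0, "ry": 0, "rz": 0, "gripper": 1},
    {"tx": 0, "ty": 0, "tz": -0.9, "rx": 0, "ry": 0, "rz": 0, "gripper": 1},
    {"tx": 0, "ty": 0, "tz": -0.9, "rx": 0, "ry": 0, "rz": 0, "gripper": 1},
    {"tx": 0, "ty": 0, "tz": -0.9, "rx": 0, "ry": 0, "rz": 0, "gripper": 1},
    {"tx": 0, "ty": 0, "tz": 0, "rx": 0, "ry": 0, "rz": 0, "gripper": 1}
  ]
}}

```text
time: 26.3
tool_pos: [0.4192, -0.1217, 0.1402]
tcp_rot: [0.923, 0.384, 0.001, 0.001]
wrist_force: [0.2, 0.4, -0.7]
gripper_width: 0.0668
grasp_force: 30.0
```

```bash
python3 -c "
from h import *
plan((.411,-.3815,.14),(.411,-.3815,.045))"
```

```text
t 26.3 tcp [ 0.4192 -0.1217  0.1402] yaw -44.86 tilt [ 0.0035 -0.0011] w 0.0668 gf 30.0 F [ 0.2  0.4 -0.7]
(0.411, -0.3815, 0.14) units [-7.6   7.1   0.02] rows 8 each [-0.95   0.887  0.002]
(0.411, -0.3815, 0.045) units [-0.01 -0.01  3.8 ] rows 4 each [-0.002 -0.003  0.95 ]
```

Emit:
{"name": "carry_out", "arguments": {
  "increments": [
    {"tx": -0.95, "ty": 0.89, "tz": 0, "rx": 0, "ry": 0, "rz": 0, "gripper": 1},
    {"tx": -0.95, "ty": 0.89, "tz": 0, "rx": 0, "ry": 0, "rz": 0, "gripper": 1},
    {"tx": -0.95, "ty": 0.89, "tz": 0, "rx": 0, "ry": 0, "rz": 0, "gripper": 1},
    {"tx": -0.95, "ty": 0.89, "tz": 0, "rx": 0, "ry": 0, "rz": 0, "gripper": 1},
    {"tx": -0.95, "ty": 0.89, "tz": 0, "rx": 0, "ry": 0, "rz": 0, "gripper": 1},
    {"tx": -0.95, "ty": 0.89, "tz": 0, "rx": 0, "ry": 0, "rz": 0, "gripper": 1},
    {"tx": -0.95, "ty": 0.89, "tz": 0, "rx": 0, "ry": 0, "rz": 0, "gripper": 1},
    {"tx": -0.95, "ty": 0.89, "tz": 0, "rx": 0, "ry": 0, "rz": 0, "gripper": 1},
    {"tx": 0, "ty": 0, "tz": 0, "rx": 0, "ry": 0, "rz": 0, "gripper": 1},
    {"tx": 0, "ty": 0, "tz": 0, "rx": 0, "ry": 0, "rz": 0, "gripper": 1}
  ]
}}

```text
time: 27.55
tool_pos: [0.4096, -0.3805, 0.1376]
tcp_rot: [0.923, 0.384, -0.0, -0.001]
wrist_force: [-0.6, -0.3, -0.5]
gripper_width: 0.0665
grasp_force: 30.0
```

```bash
python3 -c "
from h import *
plan((.411,-.3815,.045))"
```

```text
t 27.55 tcp [ 0.4096 -0.3805  0.1376] yaw -44.88 tilt [-0.0015  0.0017] w 0.0665 gf 30.0 F [-0.6 -0.3 -0.5]
(0.411, -0.3815, 0.045) units [0.01 0.07 3.7 ] rows 4 each [0.003 0.019 0.926]
```

Emit:
{"name": "carry_out", "arguments": {
  "increments": [
    {"tx": 0, "ty": 0.05, "tz": 0.7, "rx": 0, "ry": 0, "rz": 0, "gripper": 1},
    {"tx": 0, "ty": 0, "tz": 0.8, "rx": 0, "ry": 0, "rz": 0, "gripper": 1},
    {"tx": 0, "ty": 0, "tz": 0.8, "rx": 0, "ry": 0, "rz": 0, "gripper": 1},
    {"tx": 0, "ty": 0, "tz": 0.7, "rx": 0, "ry": 0, "rz": 0, "gripper": 1},
    {"tx": 0, "ty": 0, "tz": 0.4, "rx": 0, "ry": 0, "rz": 0, "gripper": 1},
    {"tx": 0, "ty": 0, "tz": 0.3, "rx": 0, "ry": 0, "rz": 0, "gripper": 1},
    {"tx": 0, "ty": 0, "tz": 0, "rx": 0, "ry": 0, "rz": 0, "gripper": 1}
  ]
}}

```text
time: 28.42
tool_pos: [0.4111, -0.3823, 0.0457]
tcp_rot: [0.923, 0.384, -0.0, -0.0]
wrist_force: [-0.7, 0.0, -0.9]
gripper_width: 0.0666
grasp_force: 30.0
```

Emit:
{"name": "carry_out", "arguments": {
  "increments": [
    {"tx": 0, "ty": 0, "tz": 0, "rx": 0, "ry": 0, "rz": 0, "gripper": -1},
    {"tx": 0, "ty": 0, "tz": 0, "rx": 0, "ry": 0, "rz": 0, "gripper": -1},
    {"tx": 0, "ty": 0, "tz": 0, "rx": 0, "ry": 0, "rz": 0, "gripper": -1},
    {"tx": 0, "ty": 0, "tz": -0.5, "rx": 0, "ry": 0, "rz": 0, "gripper": -1},
    {"tx": 0, "ty": 0, "tz": -0.8, "rx": 0, "ry": 0, "rz": 0, "gripper": -1},
    {"tx": 0, "ty": 0, "tz": -0.8, "rx": 0, "ry": 0, "rz": 0, "gripper": -1},
    {"tx": 0, "ty": 0, "tz": -0.9, "rx": 0, "ry": 0, "rz": 0, "gripper": -1},
    {"tx": 0, "ty": 0, "tz": 0, "rx": 0, "ry": 0, "rz": 0, "gripper": -1}
  ]
}}

```text
time: 29.42
tool_pos: [0.4124, -0.3837, 0.1234]
tcp_rot: [0.923, 0.384, 0.001, 0.002]
wrist_force: [-0.1, -0.2, -0.5]
gripper_width: 0.0875
grasp_force: 0.0
```

```bash
python3 cups.py; python3 -c "
from h import *
plan((.5475,-.1345,.12),(.5475,-.1345,.0135))"
```

```text
scene P [ 0.4125 -0.3815] top 0.1045 e2.0 | B [ 0.5494 -0.1341] top 0.0766 e1.8 | C [0.4468 0.0039] top 0.0760 e1.6 | E [0.551  0.0041] top 0.0766 e1.5 | F [0.5488 0.1222] top 0.0766 e1.6
side P [ 0.4098 -0.3844] top 0.1066 e1.3 | B [ 0.5462 -0.1372] top 0.0789 e1.4 | C [0.4436 0.0014] top 0.0780 e1.6 | E [0.548  0.0017] top 0.0781 e1.5 | F [0.546  0.1196] top 0.0778 e1.8
wrist P [ 0.4106 -0.3814] top 0.1046 e1.5
t 29.57 tcp [ 0.4109 -0.3822  0.1207] yaw -44.86 tilt [-0.0005  0.0004] w 0.0874 gf 0.0 F [ 0.5 -0.4 -0.3]
(0.5475, -0.1345, 0.12) units [10.88 -3.12  0.03] rows 11 each [ 0.989 -0.283  0.003]
(0.5475, -0.1345, 0.0135) units [0.   0.   4.26] rows 5 each [0.    0.001 0.852]
```

Emit:
{"name": "carry_out", "arguments": {
  "increments": [
    {"tx": 0.99, "ty": -0.28, "tz": 0, "rx": 0, "ry": 0, "rz": 0, "gripper": -1},
    {"tx": 0.99, "ty": -0.28, "tz": 0, "rx": 0, "ry": 0, "rz": 0, "gripper": -1},
    {"tx": 0.99, "ty": -0.28, "tz": 0, "rx": 0, "ry": 0, "rz": 0, "gripper": -1},
    {"tx": 0.99, "ty": -0.28, "tz": 0, "rx": 0, "ry": 0, "rz": 0, "gripper": -1},
    {"tx": 0.99, "ty": -0.28, "tz": 0, "rx": 0, "ry": 0, "rz": 0, "gripper": -1},
    {"tx": 0.99, "ty": -0.28, "tz": 0, "rx": 0, "ry": 0, "rz": 0, "gripper": -1},
    {"tx": 0.99, "ty": -0.28, "tz": 0, "rx": 0, "ry": 0, "rz": 0, "gripper": -1},
    {"tx": 0.99, "ty": -0.28, "tz": 0, "rx": 0, "ry": 0, "rz": 0, "gripper": -1},
    {"tx": 0.99, "ty": -0.28, "tz": 0, "rx": 0, "ry": 0, "rz": 0, "gripper": -1},
    {"tx": 0.99, "ty": -0.28, "tz": 0, "rx": 0, "ry": 0, "rz": 0, "gripper": -1}
  ]
}}

```text
time: 30.82
tool_pos: [0.5359, -0.1567, 0.1199]
tcp_rot: [0.923, 0.384, -0.001, -0.001]
wrist_force: [-0.4, 0.6, 0.3]
gripper_width: 0.0881
grasp_force: 0.0
```

Emit:
{"name": "carry_out", "arguments": {
  "increments": [
    {"tx": 0.99, "ty": -0.28, "tz": 0, "rx": 0, "ry": 0, "rz": 0, "gripper": -1},
    {"tx": 0, "ty": 0, "tz": 0, "rx": 0, "ry": 0, "rz": 0, "gripper": -1},
    {"tx": 0, "ty": 0, "tz": 0, "rx": 0, "ry": 0, "rz": 0, "gripper": -1}
  ]
}}

```text
time: 31.2
tool_pos: [0.548, -0.1354, 0.1204]
tcp_rot: [0.923, 0.384, -0.001, -0.0]
wrist_force: [0.0, 0.3, 0.3]
gripper_width: 0.0882
grasp_force: 0.0
```

```bash
python3 -c "
from h import *
plan((.5475,-.1345,.0135))"
```

```text
t 31.2 tcp [ 0.548  -0.1354  0.1204] yaw -44.84 tilt [-0.0015  0.0002] w 0.0882 gf 0.0 F [0.  0.3 0.3]
(0.5475, -0.1345, 0.0135) units [ 0.02 -0.03  4.27] rows 5 each [ 0.003 -0.007  0.855]
```

Emit:
{"name": "carry_out", "arguments": {
  "increments": [
    {"tx": 0, "ty": 0, "tz": 0.9, "rx": 0, "ry": 0, "rz": 0, "gripper": -1},
    {"tx": 0, "ty": 0, "tz": 0.9, "rx": 0, "ry": 0, "rz": 0, "gripper": -1},
    {"tx": 0, "ty": 0, "tz": 0.9, "rx": 0, "ry": 0, "rz": 0, "gripper": -1},
    {"tx": 0, "ty": 0, "tz": 0.9, "rx": 0, "ry": 0, "rz": 0, "gripper": -1},
    {"tx": 0, "ty": 0, "tz": 0.65, "rx": 0, "ry": 0, "rz": 0, "gripper": -1},
    {"tx": 0, "ty": 0, "tz": 0, "rx": 0, "ry": 0, "rz": 0, "gripper": -1},
    {"tx": 0, "ty": 0, "tz": 0, "rx": 0, "ry": 0, "rz": 0, "gripper": 1},
    {"tx": 0, "ty": 0, "tz": 0, "rx": 0, "ry": 0, "rz": 0, "gripper": 1},
    {"tx": 0, "ty": 0, "tz": 0, "rx": 0, "ry": 0, "rz": 0, "gripper": 1},
    {"tx": 0, "ty": 0, "tz": 0, "rx": 0, "ry": 0, "rz": 0, "gripper": 1}
  ]
}}

```text
time: 32.45
tool_pos: [0.5493, -0.1353, 0.0155]
tcp_rot: [0.923, 0.384, 0.0, 0.0]
wrist_force: [-0.4, 1.0, 5.5]
gripper_width: 0.0658
grasp_force: 30.0
```

Emit:
{"name": "carry_out", "arguments": {
  "increments": [
    {"tx": 0, "ty": 0, "tz": 0, "rx": 0, "ry": 0, "rz": 0, "gripper": 1},
    {"tx": 0, "ty": 0, "tz": -0.6, "rx": 0, "ry": 0, "rz": 0, "gripper": 1},
    {"tx": 0, "ty": 0, "tz": -0.9, "rx": 0, "ry": 0, "rz": 0, "gripper": 1},
    {"tx": 0, "ty": 0, "tz": -0.9, "rx": 0, "ry": 0, "rz": 0, "gripper": 1},
    {"tx": 0, "ty": 0, "tz": -0.9, "rx": 0, "ry": 0, "rz": 0, "gripper": 1},
    {"tx": 0, "ty": 0, "tz": -0.9, "rx": 0, "ry": 0, "rz": 0, "gripper": 1},
    {"tx": 0, "ty": 0, "tz": -0.9, "rx": 0, "ry": 0, "rz": 0, "gripper": 1},
    {"tx": 0, "ty": 0, "tz": -0.8, "rx": 0, "ry": 0, "rz": 0, "gripper": 1},
    {"tx": 0, "ty": 0, "tz": 0, "rx": 0, "ry": 0, "rz": 0, "gripper": 1}
  ]
}}

```text
time: 33.58
tool_pos: [0.5498, -0.1355, 0.1643]
tcp_rot: [0.923, 0.384, 0.001, 0.001]
wrist_force: [0.3, -0.4, -0.6]
gripper_width: 0.0657
grasp_force: 30.0
```

```bash
python3 -c "
from h import *
plan((.411,-.382,.16),(.411,-.382,.07))"
```

```text
t 33.58 tcp [ 0.5498 -0.1355  0.1643] yaw -44.86 tilt [ 0.0035 -0.0009] w 0.0657 gf 30.0 F [ 0.3 -0.4 -0.6]
(0.411, -0.382, 0.16) units [-10.91   3.02   0.16] rows 11 each [-0.991  0.275  0.015]
(0.411, -0.382, 0.07) units [-0.01 -0.01  3.6 ] rows 4 each [-0.002 -0.003  0.9  ]
```

Emit:
{"name": "carry_out", "arguments": {
  "increments": [
    {"tx": -0.99, "ty": 0.28, "tz": 0, "rx": 0, "ry": 0, "rz": 0, "gripper": 1},
    {"tx": -0.99, "ty": 0.28, "tz": 0, "rx": 0, "ry": 0, "rz": 0, "gripper": 1},
    {"tx": -0.99, "ty": 0.28, "tz": 0, "rx": 0, "ry": 0, "rz": 0, "gripper": 1},
    {"tx": -0.99, "ty": 0.28, "tz": 0, "rx": 0, "ry": 0, "rz": 0, "gripper": 1},
    {"tx": -0.99, "ty": 0.28, "tz": 0, "rx": 0, "ry": 0, "rz": 0, "gripper": 1},
    {"tx": -0.99, "ty": 0.28, "tz": 0, "rx": 0, "ry": 0, "rz": 0, "gripper": 1},
    {"tx": -0.99, "ty": 0.28, "tz": 0, "rx": 0, "ry": 0, "rz": 0, "gripper": 1},
    {"tx": -0.99, "ty": 0.28, "tz": 0, "rx": 0, "ry": 0, "rz": 0, "gripper": 1},
    {"tx": -0.99, "ty": 0.28, "tz": 0, "rx": 0, "ry": 0, "rz": 0, "gripper": 1},
    {"tx": -0.99, "ty": 0.28, "tz": 0, "rx": 0, "ry": 0, "rz": 0, "gripper": 1}
  ]
}}

```text
time: 34.83
tool_pos: [0.4227, -0.3602, 0.1614]
tcp_rot: [0.923, 0.384, -0.0, -0.001]
wrist_force: [0.4, 0.2, -1.1]
gripper_width: 0.0659
grasp_force: 30.0
```

Emit:
{"name": "carry_out", "arguments": {
  "increments": [
    {"tx": -0.99, "ty": 0.28, "tz": 0, "rx": 0, "ry": 0, "rz": 0, "gripper": 1},
    {"tx": 0, "ty": 0, "tz": 0, "rx": 0, "ry": 0, "rz": 0, "gripper": 1},
    {"tx": 0, "ty": 0, "tz": 0, "rx": 0, "ry": 0, "rz": 0, "gripper": 1}
  ]
}}

```text
time: 35.2
tool_pos: [0.4111, -0.3817, 0.1617]
tcp_rot: [0.923, 0.384, -0.0, -0.001]
wrist_force: [0.6, -0.5, -1.3]
gripper_width: 0.0654
grasp_force: 30.0
```

```bash
python3 -c "
from h import *
plan((.411,-.382,.072))"
```

```text
t 35.2 tcp [ 0.4111 -0.3817  0.1617] yaw -44.88 tilt [-0.0007  0.0011] w 0.0654 gf 30.0 F [ 0.6 -0.5 -1.3]
(0.411, -0.382, 0.072) units [-0.01  0.01  3.59] rows 4 each [-0.003  0.003  0.897]
```

Emit:
{"name": "carry_out", "arguments": {
  "increments": [
    {"tx": 0, "ty": 0, "tz": 0.7, "rx": 0, "ry": 0, "rz": 0, "gripper": 1},
    {"tx": 0, "ty": 0, "tz": 0.8, "rx": 0, "ry": 0, "rz": 0, "gripper": 1},
    {"tx": 0, "ty": 0, "tz": 0.8, "rx": 0, "ry": 0, "rz": 0, "gripper": 1},
    {"tx": 0, "ty": 0, "tz": 0.6, "rx": 0, "ry": 0, "rz": 0, "gripper": 1},
    {"tx": 0, "ty": 0, "tz": 0.4, "rx": 0, "ry": 0, "rz": 0, "gripper": 1},
    {"tx": 0, "ty": 0, "tz": 0.3, "rx": 0, "ry": 0, "rz": 0, "gripper": 1},
    {"tx": 0, "ty": 0, "tz": 0, "rx": 0, "ry": 0, "rz": 0, "gripper": 1}
  ]
}}

```text
time: 36.08
tool_pos: [0.4114, -0.3825, 0.0724]
tcp_rot: [0.923, 0.384, 0.0, -0.0]
wrist_force: [-1.3, 0.8, 3.2]
gripper_width: 0.0659
grasp_force: 31.0
```

Emit:
{"name": "carry_out", "arguments": {
  "increments": [
    {"tx": 0, "ty": 0, "tz": 0, "rx": 0, "ry": 0, "rz": 0, "gripper": -1},
    {"tx": 0, "ty": 0, "tz": 0, "rx": 0, "ry": 0, "rz": 0, "gripper": -1},
    {"tx": 0, "ty": 0, "tz": 0, "rx": 0, "ry": 0, "rz": 0, "gripper": -1},
    {"tx": 0, "ty": 0, "tz": -0.5, "rx": 0, "ry": 0, "rz": 0, "gripper": -1},
    {"tx": 0, "ty": 0, "tz": -0.8, "rx": 0, "ry": 0, "rz": 0, "gripper": -1},
    {"tx": 0, "ty": 0, "tz": -0.8, "rx": 0, "ry": 0, "rz": 0, "gripper": -1},
    {"tx": 0, "ty": 0, "tz": -0.9, "rx": 0, "ry": 0, "rz": 0, "gripper": -1},
    {"tx": 0, "ty": 0, "tz": 0, "rx": 0, "ry": 0, "rz": 0, "gripper": -1}
  ]
}}

```text
time: 37.08
tool_pos: [0.4124, -0.3836, 0.1496]
tcp_rot: [0.923, 0.384, 0.001, 0.002]
wrist_force: [-0.0, -0.2, -0.3]
gripper_width: 0.0874
grasp_force: 0.0
```

```bash
python3 cups.py; python3 -c "
from h import *
plan((.445,.003,.14))"
```

```text
scene P [ 0.4137 -0.3822] top 0.1295 e1.9 | C [0.4467 0.0041] top 0.0760 e1.7 | E [0.5512 0.0049] top 0.0768 e1.6 | F [0.5488 0.1223] top 0.0764 e1.4
side P [ 0.4104 -0.3849] top 0.1313 e1.3 | C [0.4441 0.0017] top 0.0778 e1.5 | E [0.5478 0.002 ] top 0.0782 e1.5 | F [0.5458 0.1199] top 0.0785 e1.6
wrist P [ 0.4112 -0.382 ] top 0.1296 e1.5
t 37.23 tcp [ 0.4109 -0.3822  0.1468] yaw -44.86 tilt [-0.0006  0.0005] w 0.0875 gf 0.0 F [0.1 1.1 0.1]
(0.445, 0.003, 0.14) units [11.88 -9.9   0.28] rows 12 each [ 0.99  -0.825  0.023]
```

Three cups are nested, with the stack top at 0.130 as expected. Next is the cup the pink housing came from.

Emit:
{"name": "carry_out", "arguments": {
  "increments": [
    {"tx": 0.99, "ty": -0.825, "tz": 0.05, "rx": 0, "ry": 0, "rz": 0, "gripper": -1},
    {"tx": 0.99, "ty": -0.825, "tz": 0.05, "rx": 0, "ry": 0, "rz": 0, "gripper": -1},
    {"tx": 0.99, "ty": -0.825, "tz": 0.05, "rx": 0, "ry": 0, "rz": 0, "gripper": -1},
    {"tx": 0.99, "ty": -0.825, "tz": 0.05, "rx": 0, "ry": 0, "rz": 0, "gripper": -1},
    {"tx": 0.99, "ty": -0.825, "tz": 0.05, "rx": 0, "ry": 0, "rz": 0, "gripper": -1},
    {"tx": 0.99, "ty": -0.825, "tz": 0.05, "rx": 0, "ry": 0, "rz": 0, "gripper": -1},
    {"tx": 0.99, "ty": -0.825, "tz": 0, "rx": 0, "ry": 0, "rz": 0, "gripper": -1},
    {"tx": 0.99, "ty": -0.825, "tz": 0, "rx": 0, "ry": 0, "rz": 0, "gripper": -1},
    {"tx": 0.99, "ty": -0.825, "tz": 0, "rx": 0, "ry": 0, "rz": 0, "gripper": -1},
    {"tx": 0.99, "ty": -0.825, "tz": 0, "rx": 0, "ry": 0, "rz": 0, "gripper": -1}
  ]
}}

```text
time: 38.48
tool_pos: [0.439, -0.0605, 0.139]
tcp_rot: [0.923, 0.384, -0.001, -0.0]
wrist_force: [1.5, -0.0, 0.1]
gripper_width: 0.0877
grasp_force: 0.0
```

Emit:
{"name": "carry_out", "arguments": {
  "increments": [
    {"tx": 0.99, "ty": -0.825, "tz": 0, "rx": 0, "ry": 0, "rz": 0, "gripper": -1},
    {"tx": 0.99, "ty": -0.825, "tz": 0, "rx": 0, "ry": 0, "rz": 0, "gripper": -1},
    {"tx": 0, "ty": 0, "tz": 0, "rx": 0, "ry": 0, "rz": 0, "gripper": -1},
    {"tx": 0, "ty": 0, "tz": 0, "rx": 0, "ry": 0, "rz": 0, "gripper": -1}
  ]
}}

```text
time: 38.98
tool_pos: [0.4448, 0.0023, 0.1393]
tcp_rot: [0.923, 0.384, -0.001, -0.0]
wrist_force: [0.1, -0.3, -0.4]
gripper_width: 0.0873
grasp_force: 0.0
```

```bash
python3 -c "
from h import *
plan((.445,.003,.0145))"
```

```text
t 38.98 tcp [0.4448 0.0023 0.1393] yaw -44.83 tilt [-0.0013 -0.0002] w 0.0873 gf 0.0 F [ 0.1 -0.3 -0.4]
(0.445, 0.003, 0.0145) units [ 0.03 -0.01  4.99] rows 5 each [ 0.006 -0.002  0.998]
```

Emit:
{"name": "carry_out", "arguments": {
  "increments": [
    {"tx": 0, "ty": 0, "tz": 1, "rx": 0, "ry": 0, "rz": 0, "gripper": -1},
    {"tx": 0, "ty": 0, "tz": 1, "rx": 0, "ry": 0, "rz": 0, "gripper": -1},
    {"tx": 0, "ty": 0, "tz": 1, "rx": 0, "ry": 0, "rz": 0, "gripper": -1},
    {"tx": 0, "ty": 0, "tz": 1, "rx": 0, "ry": 0, "rz": 0, "gripper": -1},
    {"tx": 0, "ty": 0, "tz": 1, "rx": 0, "ry": 0, "rz": 0, "gripper": -1},
    {"tx": 0, "ty": 0, "tz": 0, "rx": 0, "ry": 0, "rz": 0, "gripper": -1},
    {"tx": 0, "ty": 0, "tz": 0, "rx": 0, "ry": 0, "rz": 0, "gripper": 1},
    {"tx": 0, "ty": 0, "tz": 0, "rx": 0, "ry": 0, "rz": 0, "gripper": 1},
    {"tx": 0, "ty": 0, "tz": 0, "rx": 0, "ry": 0, "rz": 0, "gripper": 1},
    {"tx": 0, "ty": 0, "tz": 0, "rx": 0, "ry": 0, "rz": 0, "gripper": 1}
  ]
}}

```text
time: 40.22
tool_pos: [0.446, 0.0026, 0.0156]
tcp_rot: [0.923, 0.384, 0.001, 0.0]
wrist_force: [-0.7, -0.8, 6.8]
gripper_width: 0.0644
grasp_force: 30.0
```

Emit:
{"name": "carry_out", "arguments": {
  "increments": [
    {"tx": 0, "ty": 0, "tz": 0, "rx": 0, "ry": 0, "rz": 0, "gripper": 1},
    {"tx": 0, "ty": 0, "tz": -0.5, "rx": 0, "ry": 0, "rz": 0, "gripper": 1},
    {"tx": 0, "ty": 0, "tz": -0.9, "rx": 0, "ry": 0, "rz": 0, "gripper": 1},
    {"tx": 0, "ty": 0, "tz": -0.9, "rx": 0, "ry": 0, "rz": 0, "gripper": 1},
    {"tx": 0, "ty": 0, "tz": -0.9, "rx": 0, "ry": 0, "rz": 0, "gripper": 1},
    {"tx": 0, "ty": 0, "tz": -0.9, "rx": 0, "ry": 0, "rz": 0, "gripper": 1},
    {"tx": 0, "ty": 0, "tz": -0.9, "rx": 0, "ry": 0, "rz": 0, "gripper": 1},
    {"tx": 0, "ty": 0, "tz": -0.9, "rx": 0, "ry": 0, "rz": 0, "gripper": 1},
    {"tx": 0, "ty": 0, "tz": -0.9, "rx": 0, "ry": 0, "rz": 0, "gripper": 1},
    {"tx": 0, "ty": 0, "tz": 0, "rx": 0, "ry": 0, "rz": 0, "gripper": 1}
  ]
}}

```text
time: 41.48
tool_pos: [0.4464, 0.0026, 0.1867]
tcp_rot: [0.923, 0.384, 0.002, 0.001]
wrist_force: [-0.4, 0.4, -0.8]
gripper_width: 0.0644
grasp_force: 30.0
```

```bash
python3 -c "
from h import *
plan((.4113,-.3825,.185))"
```

```text
t 41.48 tcp [0.4464 0.0026 0.1867] yaw -44.85 tilt [ 0.004  -0.0001] w 0.0644 gf 30.0 F [-0.4  0.4 -0.8]
(0.4113, -0.3825, 0.185) units [-11.91   9.87   0.06] rows 12 each [-0.993  0.823  0.005]
```

Emit:
{"name": "carry_out", "arguments": {
  "increments": [
    {"tx": -0.99, "ty": 0.825, "tz": 0, "rx": 0, "ry": 0, "rz": 0, "gripper": 1},
    {"tx": -0.99, "ty": 0.825, "tz": 0, "rx": 0, "ry": 0, "rz": 0, "gripper": 1},
    {"tx": -0.99, "ty": 0.825, "tz": 0, "rx": 0, "ry": 0, "rz": 0, "gripper": 1},
    {"tx": -0.99, "ty": 0.825, "tz": 0, "rx": 0, "ry": 0, "rz": 0, "gripper": 1},
    {"tx": -0.99, "ty": 0.825, "tz": 0, "rx": 0, "ry": 0, "rz": 0, "gripper": 1},
    {"tx": -0.99, "ty": 0.825, "tz": 0, "rx": 0, "ry": 0, "rz": 0, "gripper": 1},
    {"tx": -0.99, "ty": 0.825, "tz": 0, "rx": 0, "ry": 0, "rz": 0, "gripper": 1},
    {"tx": -0.99, "ty": 0.825, "tz": 0, "rx": 0, "ry": 0, "rz": 0, "gripper": 1},
    {"tx": -0.99, "ty": 0.825, "tz": 0, "rx": 0, "ry": 0, "rz": 0, "gripper": 1},
    {"tx": -0.99, "ty": 0.825, "tz": 0, "rx": 0, "ry": 0, "rz": 0, "gripper": 1}
  ]
}}

```text
time: 42.72
tool_pos: [0.4161, -0.3188, 0.1837]
tcp_rot: [0.923, 0.384, -0.0, -0.001]
wrist_force: [0.0, -0.1, -0.9]
gripper_width: 0.0641
grasp_force: 30.0
```

Emit:
{"name": "carry_out", "arguments": {
  "increments": [
    {"tx": -0.99, "ty": 0.825, "tz": 0, "rx": 0, "ry": 0, "rz": 0, "gripper": 1},
    {"tx": -0.99, "ty": 0.825, "tz": 0, "rx": 0, "ry": 0, "rz": 0, "gripper": 1},
    {"tx": 0, "ty": 0, "tz": 0, "rx": 0, "ry": 0, "rz": 0, "gripper": 1},
    {"tx": 0, "ty": 0, "tz": 0, "rx": 0, "ry": 0, "rz": 0, "gripper": 1}
  ]
}}

```text
time: 43.22
tool_pos: [0.4106, -0.3815, 0.1839]
tcp_rot: [0.923, 0.384, -0.0, -0.001]
wrist_force: [-0.5, -0.2, 0.0]
gripper_width: 0.0647
grasp_force: 30.0
```

```bash
python3 -c "
from h import *
plan((.4113,-.3825,.096))"
```

```text
t 43.23 tcp [ 0.4106 -0.3815  0.1839] yaw -44.88 tilt [-0.0014  0.0017] w 0.0647 gf 30.0 F [-0.5 -0.2  0. ]
(0.4113, -0.3825, 0.096) units [-0.01  0.06  3.51] rows 4 each [-0.003  0.014  0.878]
```

Emit:
{"name": "carry_out", "arguments": {
  "increments": [
    {"tx": 0, "ty": 0.05, "tz": 0.7, "rx": 0, "ry": 0, "rz": 0, "gripper": 1},
    {"tx": 0, "ty": 0, "tz": 0.8, "rx": 0, "ry": 0, "rz": 0, "gripper": 1},
    {"tx": 0, "ty": 0, "tz": 0.8, "rx": 0, "ry": 0, "rz": 0, "gripper": 1},
    {"tx": 0, "ty": 0, "tz": 0.6, "rx": 0, "ry": 0, "rz": 0, "gripper": 1},
    {"tx": 0, "ty": 0, "tz": 0.4, "rx": 0, "ry": 0, "rz": 0, "gripper": 1},
    {"tx": 0, "ty": 0, "tz": 0.2, "rx": 0, "ry": 0, "rz": 0, "gripper": 1},
    {"tx": 0, "ty": 0, "tz": 0, "rx": 0, "ry": 0, "rz": 0, "gripper": 1}
  ]
}}

```text
time: 44.1
tool_pos: [0.4123, -0.3833, 0.0977]
tcp_rot: [0.923, 0.384, 0.0, -0.0]
wrist_force: [-0.4, 0.9, 2.7]
gripper_width: 0.0645
grasp_force: 31.0
```

Emit:
{"name": "carry_out", "arguments": {
  "increments": [
    {"tx": 0, "ty": 0, "tz": 0, "rx": 0, "ry": 0, "rz": 0, "gripper": -1},
    {"tx": 0, "ty": 0, "tz": 0, "rx": 0, "ry": 0, "rz": 0, "gripper": -1},
    {"tx": 0, "ty": 0, "tz": 0, "rx": 0, "ry": 0, "rz": 0, "gripper": -1},
    {"tx": 0, "ty": 0, "tz": -0.5, "rx": 0, "ry": 0, "rz": 0, "gripper": -1},
    {"tx": 0, "ty": 0, "tz": -0.8, "rx": 0, "ry": 0, "rz": 0, "gripper": -1},
    {"tx": 0, "ty": 0, "tz": -0.8, "rx": 0, "ry": 0, "rz": 0, "gripper": -1},
    {"tx": 0, "ty": 0, "tz": -0.9, "rx": 0, "ry": 0, "rz": 0, "gripper": -1},
    {"tx": 0, "ty": 0, "tz": 0, "rx": 0, "ry": 0, "rz": 0, "gripper": -1}
  ]
}}

```text
time: 45.1
tool_pos: [0.4133, -0.3845, 0.1746]
tcp_rot: [0.923, 0.384, 0.001, 0.002]
wrist_force: [-0.7, 0.4, -0.2]
gripper_width: 0.0882
grasp_force: 0.0
```

```bash
python3 cups.py; python3 -c "
from h import *
plan((.5485,.0035,.16))"
```

```text
scene P [ 0.4142 -0.3824] top 0.1543 e2.1 | E [0.5513 0.0042] top 0.0762 e1.6 | F [0.5487 0.1226] top 0.0766 e1.5
side P [ 0.4112 -0.385 ] top 0.1563 e1.3 | E [0.5476 0.0016] top 0.0783 e1.6 | F [0.5457 0.1198] top 0.0780 e1.6
wrist P [ 0.4121 -0.382 ] top 0.1546 e1.4
t 45.25 tcp [ 0.4118 -0.3831  0.1718] yaw -44.87 tilt [-0.0005  0.0005] w 0.0877 gf 0.0 F [-0.3 -0.4 -0. ]
(0.5485, 0.0035, 0.16) units [14.82 -7.03  0.48] rows 15 each [ 0.988 -0.469  0.032]
```

Emit:
{"name": "carry_out", "arguments": {
  "increments": [
    {"tx": 0.99, "ty": -0.47, "tz": 0, "rx": 0, "ry": 0, "rz": 0, "gripper": -1},
    {"tx": 0.99, "ty": -0.47, "tz": 0, "rx": 0, "ry": 0, "rz": 0, "gripper": -1},
    {"tx": 0.99, "ty": -0.47, "tz": 0, "rx": 0, "ry": 0, "rz": 0, "gripper": -1},
    {"tx": 0.99, "ty": -0.47, "tz": 0, "rx": 0, "ry": 0, "rz": 0, "gripper": -1},
    {"tx": 0.99, "ty": -0.47, "tz": 0, "rx": 0, "ry": 0, "rz": 0, "gripper": -1},
    {"tx": 0.99, "ty": -0.47, "tz": 0, "rx": 0, "ry": 0, "rz": 0, "gripper": -1},
    {"tx": 0.99, "ty": -0.47, "tz": 0, "rx": 0, "ry": 0, "rz": 0, "gripper": -1},
    {"tx": 0.99, "ty": -0.47, "tz": 0, "rx": 0, "ry": 0, "rz": 0, "gripper": -1},
    {"tx": 0.99, "ty": -0.47, "tz": 0, "rx": 0, "ry": 0, "rz": 0, "gripper": -1},
    {"tx": 0.99, "ty": -0.47, "tz": 0, "rx": 0, "ry": 0, "rz": 0, "gripper": -1}
  ]
}}

```text
time: 46.5
tool_pos: [0.503, -0.124, 0.1712]
tcp_rot: [0.923, 0.384, -0.001, -0.001]
wrist_force: [0.4, -0.8, 0.2]
gripper_width: 0.0879
grasp_force: 0.0
```

Emit:
{"name": "carry_out", "arguments": {
  "increments": [
    {"tx": 0.99, "ty": -0.47, "tz": 0.5, "rx": 0, "ry": 0, "rz": 0, "gripper": -1},
    {"tx": 0.99, "ty": -0.47, "tz": 0.5, "rx": 0, "ry": 0, "rz": 0, "gripper": -1},
    {"tx": 0.99, "ty": -0.47, "tz": 0.5, "rx": 0, "ry": 0, "rz": 0, "gripper": -1},
    {"tx": 0.99, "ty": -0.47, "tz": 0, "rx": 0, "ry": 0, "rz": 0, "gripper": -1},
    {"tx": 0.99, "ty": -0.47, "tz": 0, "rx": 0, "ry": 0, "rz": 0, "gripper": -1},
    {"tx": 0, "ty": 0, "tz": 0, "rx": 0, "ry": 0, "rz": 0, "gripper": -1},
    {"tx": 0, "ty": 0, "tz": 0, "rx": 0, "ry": 0, "rz": 0, "gripper": -1}
  ]
}}

```text
time: 47.38
tool_pos: [0.5483, 0.0037, 0.1341]
tcp_rot: [0.923, 0.384, -0.001, -0.0]
wrist_force: [0.5, 0.2, -0.1]
gripper_width: 0.0878
grasp_force: 0.0
```

```bash
python3 -c "
from h import *
plan((.5485,.0035,.0145))"
```

```text
t 47.38 tcp [0.5483 0.0037 0.1341] yaw -44.84 tilt [-0.0016 -0.0002] w 0.0878 gf 0.0 F [ 0.5  0.2 -0.1]
(0.5485, 0.0035, 0.0145) units [0.01 0.01 4.78] rows 5 each [0.001 0.003 0.957]
```

Emit:
{"name": "carry_out", "arguments": {
  "increments": [
    {"tx": 0, "ty": 0, "tz": 0.96, "rx": 0, "ry": 0, "rz": 0, "gripper": -1},
    {"tx": 0, "ty": 0, "tz": 0.96, "rx": 0, "ry": 0, "rz": 0, "gripper": -1},
    {"tx": 0, "ty": 0, "tz": 0.96, "rx": 0, "ry": 0, "rz": 0, "gripper": -1},
    {"tx": 0, "ty": 0, "tz": 0.96, "rx": 0, "ry": 0, "rz": 0, "gripper": -1},
    {"tx": 0, "ty": 0, "tz": 0.96, "rx": 0, "ry": 0, "rz": 0, "gripper": -1},
    {"tx": 0, "ty": 0, "tz": 0, "rx": 0, "ry": 0, "rz": 0, "gripper": -1},
    {"tx": 0, "ty": 0, "tz": 0, "rx": 0, "ry": 0, "rz": 0, "gripper": 1},
    {"tx": 0, "ty": 0, "tz": 0, "rx": 0, "ry": 0, "rz": 0, "gripper": 1},
    {"tx": 0, "ty": 0, "tz": 0, "rx": 0, "ry": 0, "rz": 0, "gripper": 1},
    {"tx": 0, "ty": 0, "tz": 0, "rx": 0, "ry": 0, "rz": 0, "gripper": 1}
  ]
}}

```text
time: 48.62
tool_pos: [0.5498, 0.0041, 0.0157]
tcp_rot: [0.923, 0.384, 0.001, 0.0]
wrist_force: [-1.1, -0.3, 6.3]
gripper_width: 0.0651
grasp_force: 30.0
```

Emit:
{"name": "carry_out", "arguments": {
  "increments": [
    {"tx": 0, "ty": 0, "tz": 0, "rx": 0, "ry": 0, "rz": 0, "gripper": 1},
    {"tx": 0, "ty": 0, "tz": -0.5, "rx": 0, "ry": 0, "rz": 0, "gripper": 1},
    {"tx": 0, "ty": 0, "tz": -0.9, "rx": 0, "ry": 0, "rz": 0, "gripper": 1},
    {"tx": 0, "ty": 0, "tz": -0.9, "rx": 0, "ry": 0, "rz": 0, "gripper": 1},
    {"tx": 0, "ty": 0, "tz": -0.9, "rx": 0, "ry": 0, "rz": 0, "gripper": 1},
    {"tx": 0, "ty": 0, "tz": -0.9, "rx": 0, "ry": 0, "rz": 0, "gripper": 1},
    {"tx": 0, "ty": 0, "tz": -0.9, "rx": 0, "ry": 0, "rz": 0, "gripper": 1},
    {"tx": 0, "ty": 0, "tz": -0.9, "rx": 0, "ry": 0, "rz": 0, "gripper": 1},
    {"tx": 0, "ty": 0, "tz": -0.9, "rx": 0, "ry": 0, "rz": 0, "gripper": 1},
    {"tx": 0, "ty": 0, "tz": -0.9, "rx": 0, "ry": 0, "rz": 0, "gripper": 1}
  ]
}}

```text
time: 49.88
tool_pos: [0.5487, 0.0042, 0.2086]
tcp_rot: [0.923, 0.384, -0.0, -0.0]
wrist_force: [0.2, -0.2, -1.1]
gripper_width: 0.0654
grasp_force: 30.0
```

```bash
python3 -c "
from h import *
plan((.4123,-.383,.208))"
```

```text
t 49.88 tcp [0.5487 0.0042 0.2086] yaw -44.86 tilt [-0.  0.] w 0.0654 gf 30.0 F [ 0.2 -0.2 -1.1]
(0.4123, -0.383, 0.208) units [-14.83   7.06   0.02] rows 15 each [-0.988  0.47   0.002]
```

Emit:
{"name": "carry_out", "arguments": {
  "increments": [
    {"tx": -0.99, "ty": 0.47, "tz": 0, "rx": 0, "ry": 0, "rz": 0, "gripper": 1},
    {"tx": -0.99, "ty": 0.47, "tz": 0, "rx": 0, "ry": 0, "rz": 0, "gripper": 1},
    {"tx": -0.99, "ty": 0.47, "tz": 0, "rx": 0, "ry": 0, "rz": 0, "gripper": 1},
    {"tx": -0.99, "ty": 0.47, "tz": 0, "rx": 0, "ry": 0, "rz": 0, "gripper": 1},
    {"tx": -0.99, "ty": 0.47, "tz": 0, "rx": 0, "ry": 0, "rz": 0, "gripper": 1},
    {"tx": -0.99, "ty": 0.47, "tz": 0, "rx": 0, "ry": 0, "rz": 0, "gripper": 1},
    {"tx": -0.99, "ty": 0.47, "tz": 0, "rx": 0, "ry": 0, "rz": 0, "gripper": 1},
    {"tx": -0.99, "ty": 0.47, "tz": 0, "rx": 0, "ry": 0, "rz": 0, "gripper": 1},
    {"tx": -0.99, "ty": 0.47, "tz": 0, "rx": 0, "ry": 0, "rz": 0, "gripper": 1},
    {"tx": -0.99, "ty": 0.47, "tz": 0, "rx": 0, "ry": 0, "rz": 0, "gripper": 1}
  ]
}}

```text
time: 51.12
tool_pos: [0.4572, -0.2548, 0.2079]
tcp_rot: [0.923, 0.384, 0.0, 0.0]
wrist_force: [0.5, -0.5, -0.7]
gripper_width: 0.0651
grasp_force: 30.0
```

Emit:
{"name": "carry_out", "arguments": {
  "increments": [
    {"tx": -0.99, "ty": 0.47, "tz": 0, "rx": 0, "ry": 0, "rz": 0, "gripper": 1},
    {"tx": -0.99, "ty": 0.47, "tz": 0, "rx": 0, "ry": 0, "rz": 0, "gripper": 1},
    {"tx": -0.99, "ty": 0.47, "tz": 0, "rx": 0, "ry": 0, "rz": 0, "gripper": 1},
    {"tx": -0.99, "ty": 0.47, "tz": 0, "rx": 0, "ry": 0, "rz": 0, "gripper": 1},
    {"tx": -0.99, "ty": 0.47, "tz": 0, "rx": 0, "ry": 0, "rz": 0, "gripper": 1},
    {"tx": 0, "ty": 0, "tz": 0, "rx": 0, "ry": 0, "rz": 0, "gripper": 1},
    {"tx": 0, "ty": 0, "tz": 0, "rx": 0, "ry": 0, "rz": 0, "gripper": 1}
  ]
}}

```text
time: 52.0
tool_pos: [0.412, -0.3826, 0.2074]
tcp_rot: [0.923, 0.384, 0.0, -0.0]
wrist_force: [0.6, 0.6, -0.4]
gripper_width: 0.0652
grasp_force: 30.0
```

```bash
python3 -c "
from h import *
plan((.4123,-.383,.121))"
```

```text
t 52.0 tcp [ 0.412  -0.3826  0.2074] yaw -44.87 tilt [-0.0002  0.0006] w 0.0652 gf 30.0 F [ 0.6  0.6 -0.4]
(0.4123, -0.383, 0.121) units [-0.    0.02  3.46] rows 4 each [-0.001  0.005  0.864]
```

Emit:
{"name": "carry_out", "arguments": {
  "increments": [
    {"tx": 0, "ty": 0, "tz": 0.7, "rx": 0, "ry": 0, "rz": 0, "gripper": 1},
    {"tx": 0, "ty": 0, "tz": 0.8, "rx": 0, "ry": 0, "rz": 0, "gripper": 1},
    {"tx": 0, "ty": 0, "tz": 0.8, "rx": 0, "ry": 0, "rz": 0, "gripper": 1},
    {"tx": 0, "ty": 0, "tz": 0.6, "rx": 0, "ry": 0, "rz": 0, "gripper": 1},
    {"tx": 0, "ty": 0, "tz": 0.4, "rx": 0, "ry": 0, "rz": 0, "gripper": 1},
    {"tx": 0, "ty": 0, "tz": 0.15, "rx": 0, "ry": 0, "rz": 0, "gripper": 1},
    {"tx": 0, "ty": 0, "tz": 0, "rx": 0, "ry": 0, "rz": 0, "gripper": 1}
  ]
}}

```text
time: 52.88
tool_pos: [0.4123, -0.3834, 0.1211]
tcp_rot: [0.923, 0.384, 0.0, 0.0]
wrist_force: [0.1, -0.0, -0.3]
gripper_width: 0.0653
grasp_force: 30.0
```

Emit:
{"name": "carry_out", "arguments": {
  "increments": [
    {"tx": 0, "ty": 0, "tz": 0, "rx": 0, "ry": 0, "rz": 0, "gripper": -1},
    {"tx": 0, "ty": 0, "tz": 0, "rx": 0, "ry": 0, "rz": 0, "gripper": -1},
    {"tx": 0, "ty": 0, "tz": 0, "rx": 0, "ry": 0, "rz": 0, "gripper": -1},
    {"tx": 0, "ty": 0, "tz": -0.5, "rx": 0, "ry": 0, "rz": 0, "gripper": -1},
    {"tx": 0, "ty": 0, "tz": -0.8, "rx": 0, "ry": 0, "rz": 0, "gripper": -1},
    {"tx": 0, "ty": 0, "tz": -0.8, "rx": 0, "ry": 0, "rz": 0, "gripper": -1},
    {"tx": 0, "ty": 0, "tz": -0.5, "rx": 0, "ry": 0, "rz": 0, "gripper": -1},
    {"tx": 0, "ty": 0, "tz": 0, "rx": 0, "ry": 0, "rz": 0, "gripper": -1}
  ]
}}

```text
time: 53.88
tool_pos: [0.4127, -0.3839, 0.1874]
tcp_rot: [0.923, 0.384, 0.0, 0.001]
wrist_force: [0.6, 0.5, -0.5]
gripper_width: 0.0882
grasp_force: 0.0
```

```bash
python3 cups.py; python3 -c "
from h import *
plan((.547,.121,.185))"
```

```text
scene P [ 0.415  -0.3829] top 0.1795 e1.9 | F [0.5484 0.1223] top 0.0769 e1.7
side P [ 0.4111 -0.3859] top 0.1811 e1.3 | F [0.5454 0.1196] top 0.0775 e1.7
wrist P [ 0.4123 -0.3829] top 0.1799 e1.4
t 54.02 tcp [ 0.4118 -0.383   0.1855] yaw -44.86 tilt [-0.0007  0.0007] w 0.0881 gf 0.0 F [0.7 0.  0.5]
(0.547, 0.121, 0.185) units [ 18.11 -10.39   0.03] rows 19 each [ 0.953 -0.547  0.002]
```

Emit:
{"name": "carry_out", "arguments": {
  "increments": [
    {"tx": 0.95, "ty": -0.55, "tz": 0, "rx": 0, "ry": 0, "rz": 0, "gripper": -1},
    {"tx": 0.95, "ty": -0.55, "tz": 0, "rx": 0, "ry": 0, "rz": 0, "gripper": -1},
    {"tx": 0.95, "ty": -0.55, "tz": 0, "rx": 0, "ry": 0, "rz": 0, "gripper": -1},
    {"tx": 0.95, "ty": -0.55, "tz": 0, "rx": 0, "ry": 0, "rz": 0, "gripper": -1},
    {"tx": 0.95, "ty": -0.55, "tz": 0, "rx": 0, "ry": 0, "rz": 0, "gripper": -1},
    {"tx": 0.95, "ty": -0.55, "tz": 0, "rx": 0, "ry": 0, "rz": 0, "gripper": -1},
    {"tx": 0.95, "ty": -0.55, "tz": 0, "rx": 0, "ry": 0, "rz": 0, "gripper": -1},
    {"tx": 0.95, "ty": -0.55, "tz": 0, "rx": 0, "ry": 0, "rz": 0, "gripper": -1},
    {"tx": 0.95, "ty": -0.55, "tz": 0, "rx": 0, "ry": 0, "rz": 0, "gripper": -1},
    {"tx": 0.95, "ty": -0.55, "tz": 0, "rx": 0, "ry": 0, "rz": 0, "gripper": -1}
  ]
}}

```text
time: 55.28
tool_pos: [0.4819, -0.117, 0.1853]
tcp_rot: [0.923, 0.384, -0.001, -0.0]
wrist_force: [-0.2, 0.1, -0.8]
gripper_width: 0.0875
grasp_force: 0.0
```

Emit:
{"name": "carry_out", "arguments": {
  "increments": [
    {"tx": 0.95, "ty": -0.55, "tz": 0.5, "rx": 0, "ry": 0, "rz": 0, "gripper": -1},
    {"tx": 0.95, "ty": -0.55, "tz": 0.5, "rx": 0, "ry": 0, "rz": 0, "gripper": -1},
    {"tx": 0.95, "ty": -0.55, "tz": 0.5, "rx": 0, "ry": 0, "rz": 0, "gripper": -1},
    {"tx": 0.95, "ty": -0.55, "tz": 0.5, "rx": 0, "ry": 0, "rz": 0, "gripper": -1},
    {"tx": 0.95, "ty": -0.55, "tz": 0, "rx": 0, "ry": 0, "rz": 0, "gripper": -1},
    {"tx": 0.95, "ty": -0.55, "tz": 0, "rx": 0, "ry": 0, "rz": 0, "gripper": -1},
    {"tx": 0.95, "ty": -0.55, "tz": 0, "rx": 0, "ry": 0, "rz": 0, "gripper": -1},
    {"tx": 0.95, "ty": -0.55, "tz": 0, "rx": 0, "ry": 0, "rz": 0, "gripper": -1},
    {"tx": 0.95, "ty": -0.5, "tz": 0, "rx": 0, "ry": 0, "rz": 0, "gripper": -1},
    {"tx": 0, "ty": 0, "tz": 0, "rx": 0, "ry": 0, "rz": 0, "gripper": -1}
  ]
}}

```text
time: 56.52
tool_pos: [0.5461, 0.121, 0.1353]
tcp_rot: [0.923, 0.385, -0.0, -0.0]
wrist_force: [-0.0, -0.1, 0.1]
gripper_width: 0.0879
grasp_force: 0.0
```

```bash
python3 -c "
from h import *
plan((.547,.121,.0145))
im,d=cams.grab_frame('scene');cv2.imwrite('pics/p5.png',cv2.resize(im[90:330,130:450],(800,600)))"
```

```text
t 56.52 tcp [0.5461 0.121  0.1353] yaw -44.74 tilt [-0.001  -0.0001] w 0.0879 gf 0.0 F [-0.  -0.1  0.1]
(0.547, 0.121, 0.0145) units [0.03 0.03 4.83] rows 5 each [0.006 0.006 0.966]
```

View pics/p5.png

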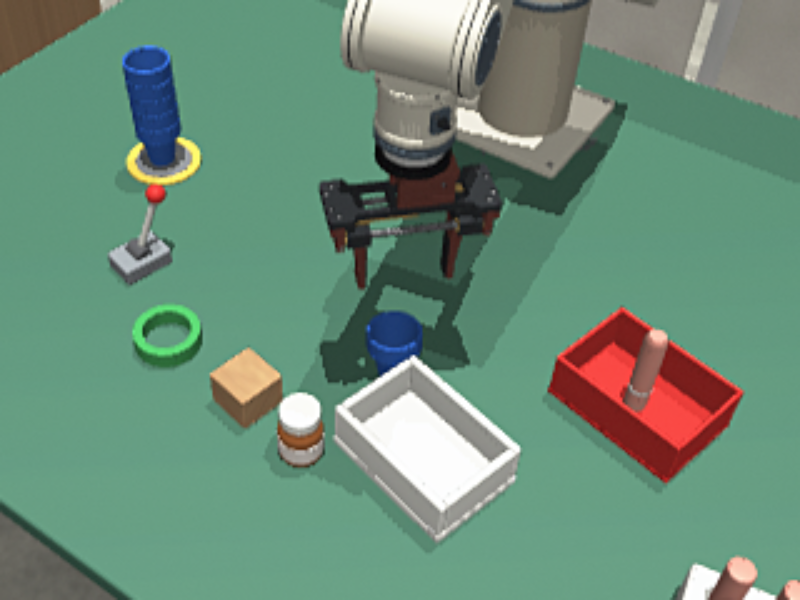

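The crop shows five cups nested on the pad at (155,110). The pink housing is standing in the red box at (645,370), and the last cup, at (393,340), is clear of the tray.

Emit:
{"name": "carry_out", "arguments": {
  "increments": [
    {"tx": 0, "ty": 0, "tz": 0.96, "rx": 0, "ry": 0, "rz": 0, "gripper": -1},
    {"tx": 0, "ty": 0, "tz": 0.96, "rx": 0, "ry": 0, "rz": 0, "gripper": -1},
    {"tx": 0, "ty": 0, "tz": 0.96, "rx": 0, "ry": 0, "rz": 0, "gripper": -1},
    {"tx": 0, "ty": 0, "tz": 0.96, "rx": 0, "ry": 0, "rz": 0, "gripper": -1},
    {"tx": 0, "ty": 0, "tz": 0.96, "rx": 0, "ry": 0, "rz": 0, "gripper": -1},
    {"tx": 0, "ty": 0, "tz": 0, "rx": 0, "ry": 0, "rz": 0, "gripper": -1},
    {"tx": 0, "ty": 0, "tz": 0, "rx": 0, "ry": 0, "rz": 0, "gripper": 1},
    {"tx": 0, "ty": 0, "tz": 0, "rx": 0, "ry": 0, "rz": 0, "gripper": 1},
    {"tx": 0, "ty": 0, "tz": 0, "rx": 0, "ry": 0, "rz": 0, "gripper": 1},
    {"tx": 0, "ty": 0, "tz": 0, "rx": 0, "ry": 0, "rz": 0, "gripper": 1}
  ]
}}

```text
time: 57.82
tool_pos: [0.5471, 0.1198, 0.017]
tcp_rot: [0.923, 0.384, 0.001, 0.0]
wrist_force: [0.5, -2.1, 6.8]
gripper_width: 0.0661
grasp_force: 30.0
```

Emit:
{"name": "carry_out", "arguments": {
  "increments": [
    {"tx": 0, "ty": 0, "tz": 0, "rx": 0, "ry": 0, "rz": 0, "gripper": 1},
    {"tx": 0, "ty": 0, "tz": -0.6, "rx": 0, "ry": 0, "rz": 0, "gripper": 1},
    {"tx": 0, "ty": 0, "tz": -1, "rx": 0, "ry": 0, "rz": 0, "gripper": 1},
    {"tx": 0, "ty": 0, "tz": -1, "rx": 0, "ry": 0, "rz": 0, "gripper": 1},
    {"tx": 0, "ty": 0, "tz": -1, "rx": 0, "ry": 0, "rz": 0, "gripper": 1},
    {"tx": 0, "ty": 0, "tz": -1, "rx": 0, "ry": 0, "rz": 0, "gripper": 1},
    {"tx": 0, "ty": 0, "tz": -1, "rx": 0, "ry": 0, "rz": 0, "gripper": 1},
    {"tx": 0, "ty": 0, "tz": -1, "rx": 0, "ry": 0, "rz": 0, "gripper": 1},
    {"tx": 0, "ty": 0, "tz": -1, "rx": 0, "ry": 0, "rz": 0, "gripper": 1},
    {"tx": 0, "ty": 0, "tz": -1, "rx": 0, "ry": 0, "rz": 0, "gripper": 1}
  ]
}}

```text
time: 59.08
tool_pos: [0.5456, 0.12, 0.2326]
tcp_rot: [0.923, 0.384, -0.0, -0.0]
wrist_force: [-0.6, 0.1, 0.0]
gripper_width: 0.0657
grasp_force: 30.0
```

```bash
python3 -c "
from h import *
plan((.4125,-.3835,.23))"
```

```text
t 59.08 tcp [0.5456 0.12   0.2326] yaw -44.85 tilt [-0.0002  0.0003] w 0.0657 gf 30.0 F [-0.6  0.1  0. ]
(0.4125, -0.3835, 0.23) units [-18.03  10.43   0.1 ] rows 19 each [-0.949  0.549  0.005]
```

Emit:
{"name": "carry_out", "arguments": {
  "increments": [
    {"tx": -0.95, "ty": 0.55, "tz": 0, "rx": 0, "ry": 0, "rz": 0, "gripper": 1},
    {"tx": -0.95, "ty": 0.55, "tz": 0, "rx": 0, "ry": 0, "rz": 0, "gripper": 1},
    {"tx": -0.95, "ty": 0.55, "tz": 0, "rx": 0, "ry": 0, "rz": 0, "gripper": 1},
    {"tx": -0.95, "ty": 0.55, "tz": 0, "rx": 0, "ry": 0, "rz": 0, "gripper": 1},
    {"tx": -0.95, "ty": 0.55, "tz": 0, "rx": 0, "ry": 0, "rz": 0, "gripper": 1},
    {"tx": -0.95, "ty": 0.55, "tz": 0, "rx": 0, "ry": 0, "rz": 0, "gripper": 1},
    {"tx": -0.95, "ty": 0.55, "tz": 0, "rx": 0, "ry": 0, "rz": 0, "gripper": 1},
    {"tx": -0.95, "ty": 0.55, "tz": 0, "rx": 0, "ry": 0, "rz": 0, "gripper": 1},
    {"tx": -0.95, "ty": 0.55, "tz": 0, "rx": 0, "ry": 0, "rz": 0, "gripper": 1},
    {"tx": -0.95, "ty": 0.55, "tz": 0, "rx": 0, "ry": 0, "rz": 0, "gripper": 1}
  ]
}}

```text
time: 60.32
tool_pos: [0.4755, -0.1459, 0.2317]
tcp_rot: [0.923, 0.384, 0.0, -0.0]
wrist_force: [0.2, 0.7, -0.5]
gripper_width: 0.0663
grasp_force: 30.0
```

Emit:
{"name": "carry_out", "arguments": {
  "increments": [
    {"tx": -0.95, "ty": 0.55, "tz": 0, "rx": 0, "ry": 0, "rz": 0, "gripper": 1},
    {"tx": -0.95, "ty": 0.55, "tz": 0, "rx": 0, "ry": 0, "rz": 0, "gripper": 1},
    {"tx": -0.95, "ty": 0.55, "tz": 0, "rx": 0, "ry": 0, "rz": 0, "gripper": 1},
    {"tx": -0.95, "ty": 0.55, "tz": 0, "rx": 0, "ry": 0, "rz": 0, "gripper": 1},
    {"tx": -0.95, "ty": 0.55, "tz": 0, "rx": 0, "ry": 0, "rz": 0, "gripper": 1},
    {"tx": -0.95, "ty": 0.55, "tz": 0, "rx": 0, "ry": 0, "rz": 0, "gripper": 1},
    {"tx": -0.95, "ty": 0.55, "tz": 0, "rx": 0, "ry": 0, "rz": 0, "gripper": 1},
    {"tx": -0.95, "ty": 0.55, "tz": 0, "rx": 0, "ry": 0, "rz": 0, "gripper": 1},
    {"tx": -0.95, "ty": 0.5, "tz": 0, "rx": 0, "ry": 0, "rz": 0, "gripper": 1},
    {"tx": 0, "ty": 0, "tz": 0, "rx": 0, "ry": 0, "rz": 0, "gripper": 1}
  ]
}}

```text
time: 61.58
tool_pos: [0.4116, -0.3842, 0.2315]
tcp_rot: [0.924, 0.383, 0.0, 0.0]
wrist_force: [0.2, -0.1, -0.8]
gripper_width: 0.0656
grasp_force: 30.0
```

```bash
python3 cups.py; python3 -c "
from h import *
plan((.4123,-.383,.147))"
```

```text
scene P [ 0.4072 -0.3942] top 0.2441 e2.2
side P [ 0.4198 -0.3793] top 0.2450 e1.9
wrist P [ 0.4199 -0.3755] top 0.2490 e2.3
t 61.73 tcp [ 0.4121 -0.3824  0.2313] yaw -44.85 tilt [-0.      0.0006] w 0.0658 gf 30.0 F [-0.8  0.5  0.1]
(0.4123, -0.383, 0.147) units [-0.01  0.02  3.37] rows 4 each [-0.003  0.006  0.843]
```

Emit:
{"name": "carry_out", "arguments": {
  "increments": [
    {"tx": 0, "ty": 0, "tz": 0.7, "rx": 0, "ry": 0, "rz": 0, "gripper": 1},
    {"tx": 0, "ty": 0, "tz": 0.8, "rx": 0, "ry": 0, "rz": 0, "gripper": 1},
    {"tx": 0, "ty": 0, "tz": 0.8, "rx": 0, "ry": 0, "rz": 0, "gripper": 1},
    {"tx": 0, "ty": 0, "tz": 0.5, "rx": 0, "ry": 0, "rz": 0, "gripper": 1},
    {"tx": 0, "ty": 0, "tz": 0.4, "rx": 0, "ry": 0, "rz": 0, "gripper": 1},
    {"tx": 0, "ty": 0, "tz": 0.15, "rx": 0, "ry": 0, "rz": 0, "gripper": 1},
    {"tx": 0, "ty": 0, "tz": 0, "rx": 0, "ry": 0, "rz": 0, "gripper": 1}
  ]
}}

```text
time: 62.6
tool_pos: [0.4122, -0.3834, 0.1474]
tcp_rot: [0.923, 0.384, 0.0, 0.0]
wrist_force: [-0.8, 0.1, -2.2]
gripper_width: 0.0661
grasp_force: 30.0
```

Emit:
{"name": "carry_out", "arguments": {
  "increments": [
    {"tx": 0, "ty": 0, "tz": 0, "rx": 0, "ry": 0, "rz": 0, "gripper": -1},
    {"tx": 0, "ty": 0, "tz": 0, "rx": 0, "ry": 0, "rz": 0, "gripper": -1},
    {"tx": 0, "ty": 0, "tz": 0, "rx": 0, "ry": 0, "rz": 0, "gripper": -1},
    {"tx": 0, "ty": 0, "tz": -0.5, "rx": 0, "ry": 0, "rz": 0, "gripper": -1},
    {"tx": 0, "ty": 0, "tz": -0.8, "rx": 0, "ry": 0, "rz": 0, "gripper": -1},
    {"tx": 0, "ty": 0, "tz": -0.8, "rx": 0, "ry": 0, "rz": 0, "gripper": -1},
    {"tx": 0, "ty": 0, "tz": -0.9, "rx": 0, "ry": 0, "rz": 0, "gripper": -1},
    {"tx": 0, "ty": 0, "tz": 0, "rx": 0, "ry": 0, "rz": 0, "gripper": -1}
  ]
}}

```text
time: 63.6
tool_pos: [0.4132, -0.3844, 0.2247]
tcp_rot: [0.923, 0.384, 0.001, 0.002]
wrist_force: [0.0, 0.7, 0.3]
gripper_width: 0.0877
grasp_force: 0.0
```

```bash
python3 cups.py; python3 - <<'E'
from h import *
np.set_printoptions(precision=4,suppress=True)
plan((.49,-.25,.21))
for n in('scene','side'):
    im,d=cams.grab_frame(n);W=cloud(n,im,d);H=hsv(im)
    k=((H[...,0]<6)|(H[...,0]>174))&(H[...,1]>180)&(np.hypot(W[...,0]-.56,W[...,1]+.25)<.06)
    P=W[k];print(n,'knob',P.mean(0),P.min(0),P.max(0))
    b=(H[...,1]<60)&(np.hypot(W[...,0]-.57,W[...,1]+.25)<.09)&(W[...,2]>.008)&(W[...,2]<.05);P=W[b];print(' base',len(P),P.min(0),P.max(0),cv2.minAreaRect(P[:,:2].astype(np.float32)))
    cv2.imwrite(f'pics/L{n}.png',im)
a=cv2.imread('pics/Lscene.png');b=cv2.imread('pics/Lside.png')
cv2.imwrite('pics/L.png',np.hstack([cv2.resize(a[90:210,150:270],(400,400),interpolation=cv2.INTER_CUBIC),cv2.resize(b[200:360,260:420],(400,400),interpolation=cv2.INTER_CUBIC)]))
E
```

```text
scene P [ 0.414  -0.3835] top 0.2033 e2.2
side P [ 0.4113 -0.3861] top 0.2060 e1.3
wrist P [ 0.4123 -0.3831] top 0.2047 e1.4
t 63.75 tcp [ 0.4118 -0.383   0.2218] yaw -44.86 tilt [-0.0006  0.0006] w 0.0875 gf 0.0 F [-0.3  1.5 -0.3]
(0.49, -0.25, 0.21) units [ 5.98 -1.54  0.47] rows 6 each [ 0.996 -0.256  0.079]
scene knob [ 0.5594 -0.2446  0.109 ] [ 0.5476 -0.2568  0.0992] [ 0.5689 -0.2358  0.1193]
 base 298 [ 0.5552 -0.2877  0.0083] [ 0.6301 -0.2266  0.0489] ((0.591681182384491, -0.25676366686820984), (0.053145572543144226, 0.07075126469135284), 76.21996307373047)
side knob [ 0.5488 -0.2529  0.1116] [ 0.5406 -0.2627  0.0982] [ 0.5599 -0.2402  0.1199]
 base 153 [ 0.5743 -0.2909  0.0086] [ 0.6276 -0.2362  0.0499] ((0.5990474224090576, -0.2606220543384552), (0.05111154541373253, 0.05117351934313774), 71.4963150024414)
```

View pics/L.png

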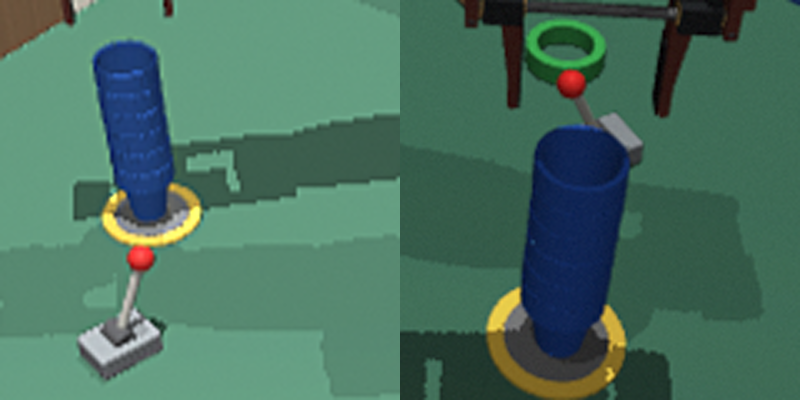

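All six cups are nested, with the top at 0.2045 against 0.204 expected. In the crops the lever knob is at (140,258) and the block at (120,340), and it swings along about -13° yaw. I'll back off, align and close the fingers, then push.

```bash
python3 -c "
from h import *
plan((.495,-.235,.22))"
```

```text
t 63.85 tcp [ 0.4117 -0.3829  0.2214] yaw -44.86 tilt [-0.0012  0.0012] w 0.0879 gf 0.0 F [-0.4  0.  -0.1]
(0.495, -0.235, 0.22) units [ 6.55 -1.81  0.06] rows 7 each [ 0.935 -0.259  0.008]
```

Emit:
{"name": "carry_out", "arguments": {
  "increments": [
    {"tx": 0.95, "ty": -0.21, "tz": 0, "rx": 0, "ry": 0, "rz": 0, "gripper": -1},
    {"tx": 0.95, "ty": -0.21, "tz": 0, "rx": 0, "ry": 0, "rz": 0, "gripper": -1},
    {"tx": 0.95, "ty": -0.21, "tz": 0, "rx": 0, "ry": 0, "rz": 0, "gripper": -1},
    {"tx": 0.95, "ty": -0.21, "tz": 0, "rx": 0, "ry": 0, "rz": 0, "gripper": -1},
    {"tx": 0.95, "ty": -0.21, "tz": 0, "rx": 0, "ry": 0, "rz": 0, "gripper": -1},
    {"tx": 0.95, "ty": -0.21, "tz": 0, "rx": 0, "ry": 0, "rz": 0, "gripper": -1},
    {"tx": 0.9, "ty": -0.4, "tz": 0, "rx": 0, "ry": 0, "rz": 0, "gripper": -1}
  ]
}}

```text
time: 64.72
tool_pos: [0.4992, -0.2363, 0.2214]
tcp_rot: [0.923, 0.384, -0.0, -0.001]
wrist_force: [0.3, 0.6, 0.9]
gripper_width: 0.088
grasp_force: 0.0
```

Emit:
{"name": "carry_out", "arguments": {
  "increments": [
    {"tx": 0, "ty": 0, "tz": 0, "rx": 0, "ry": 0, "rz": -0.93, "gripper": 1},
    {"tx": 0, "ty": 0, "tz": 0, "rx": 0, "ry": 0, "rz": -0.93, "gripper": 1},
    {"tx": 0, "ty": 0, "tz": 0, "rx": 0, "ry": 0, "rz": -0.93, "gripper": 1},
    {"tx": 0, "ty": 0, "tz": 0, "rx": 0, "ry": 0, "rz": -0.93, "gripper": 1},
    {"tx": 0, "ty": 0, "tz": 0, "rx": 0, "ry": 0, "rz": -0.93, "gripper": 1},
    {"tx": 0, "ty": 0, "tz": 0, "rx": 0, "ry": 0, "rz": 0, "gripper": 1},
    {"tx": 0, "ty": 0, "tz": 0, "rx": 0, "ry": 0, "rz": 0, "gripper": 1},
    {"tx": 0, "ty": 0, "tz": 0, "rx": 0, "ry": 0, "rz": 0, "gripper": 1},
    {"tx": 0, "ty": 0, "tz": 0, "rx": 0, "ry": 0, "rz": 0, "gripper": 1},
    {"tx": 0, "ty": 0, "tz": 0, "rx": 0, "ry": 0, "rz": 0, "gripper": 1}
  ]
}}

```text
time: 65.97
tool_pos: [0.4991, -0.2372, 0.2223]
tcp_rot: [0.782, 0.623, -0.0, 0.0]
wrist_force: [-0.3, 0.8, -0.2]
gripper_width: 0.0005
grasp_force: 0.0
```

```bash
python3 -c "
from h import *
plan((.498,-.2365,.22),(.498,-.2365,.055),(.613,-.2615,.055))"
```

```text
t 65.97 tcp [ 0.4991 -0.2372  0.2223] yaw -12.91 tilt [-0. -0.] w 0.0005 gf 0.0 F [-0.3  0.8 -0.2]
(0.498, -0.2365, 0.22) units [ 0.02 -0.05  0.09] rows 1 each [ 0.016 -0.049  0.093]
(0.498, -0.2365, 0.055) units [ 0.  -0.   6.6] rows 7 each [ 0.    -0.     0.943]
(0.613, -0.2615, 0.055) units [0.05 4.71 0.  ] rows 5 each [0.011 0.941 0.   ]
```

Emit:
{"name": "carry_out", "arguments": {
  "increments": [
    {"tx": 0, "ty": 0, "tz": 0.95, "rx": 0, "ry": 0, "rz": 0, "gripper": 1},
    {"tx": 0, "ty": 0, "tz": 0.95, "rx": 0, "ry": 0, "rz": 0, "gripper": 1},
    {"tx": 0, "ty": 0, "tz": 0.95, "rx": 0, "ry": 0, "rz": 0, "gripper": 1},
    {"tx": 0, "ty": 0, "tz": 0.95, "rx": 0, "ry": 0, "rz": 0, "gripper": 1},
    {"tx": 0, "ty": 0, "tz": 0.95, "rx": 0, "ry": 0, "rz": 0, "gripper": 1},
    {"tx": 0, "ty": 0, "tz": 0.95, "rx": 0, "ry": 0, "rz": 0, "gripper": 1},
    {"tx": 0, "ty": 0, "tz": 0.95, "rx": 0, "ry": 0, "rz": 0, "gripper": 1},
    {"tx": 0, "ty": 0.4, "tz": 0, "rx": 0, "ry": 0, "rz": 0, "gripper": 1},
    {"tx": 0, "ty": 0.5, "tz": 0, "rx": 0, "ry": 0, "rz": 0, "gripper": 1},
    {"tx": 0, "ty": 0.5, "tz": 0, "rx": 0, "ry": 0, "rz": 0, "gripper": 1}
  ]
}}

```text
time: 67.22
tool_pos: [0.5351, -0.2456, 0.0573]
tcp_rot: [0.782, 0.623, 0.0, 0.001]
wrist_force: [-2.0, 0.3, -0.1]
gripper_width: 0.0006
grasp_force: 0.9
```

Emit:
{"name": "carry_out", "arguments": {
  "increments": [
    {"tx": 0, "ty": 0.4, "tz": 0, "rx": 0, "ry": 0, "rz": 0, "gripper": 1},
    {"tx": 0, "ty": 0.4, "tz": 0, "rx": 0, "ry": 0, "rz": 0, "gripper": 1},
    {"tx": 0, "ty": 0.4, "tz": 0, "rx": 0, "ry": 0, "rz": 0, "gripper": 1},
    {"tx": 0, "ty": 0.4, "tz": 0, "rx": 0, "ry": 0, "rz": 0, "gripper": 1},
    {"tx": 0, "ty": 0.4, "tz": 0, "rx": 0, "ry": 0, "rz": 0, "gripper": 1},
    {"tx": 0, "ty": 0.4, "tz": 0, "rx": 0, "ry": 0, "rz": 0, "gripper": 1},
    {"tx": 0, "ty": 0, "tz": 0, "rx": 0, "ry": 0, "rz": 0, "gripper": 1}
  ]
}}

```text
time: 68.1
tool_pos: [0.5926, -0.2585, 0.056]
tcp_rot: [0.782, 0.623, 0.0, 0.0]
wrist_force: [-0.4, -0.5, 1.1]
gripper_width: 0.0005
grasp_force: 0.0
```

```bash
cat > lev.py <<'E'
from h import *
np.set_printoptions(precision=4,suppress=True)
plan()
o=[]
for n in('scene','side'):
    im,d=cams.grab_frame(n);W=cloud(n,im,d);H=hsv(im)
    k=((H[...,0]<6)|(H[...,0]>174))&(H[...,1]>180)&(np.hypot(W[...,0]-.59,W[...,1]+.255)<.09)
    P=W[k];print(n,'knob',len(P),P.mean(0) if len(P) else '')
    cv2.imwrite(f'pics/L{n}.png',im)
a=cv2.imread('pics/Lscene.png');b=cv2.imread('pics/Lside.png')
cv2.imwrite('pics/L2.png',np.hstack([cv2.resize(a[90:210,140:260],(400,400),interpolation=cv2.INTER_CUBIC),cv2.resize(b[180:340,270:430],(400,400),interpolation=cv2.INTER_CUBIC)]))
E
python3 lev.py; python3 cups.py
```

```text
t 68.1 tcp [ 0.5926 -0.2585  0.056 ] yaw -12.88 tilt [ 0.0007 -0.0002] w 0.0005 gf 0.0 F [-0.4 -0.5  1.1]
scene knob 49 [ 0.6229 -0.2615  0.1255]
side knob 90 [ 0.5982 -0.2652  0.1359]
scene P [ 0.4153 -0.3832] top 0.2041 e1.2
side P [ 0.4114 -0.3861] top 0.2060 e1.4
wrist
```

Emit:
{"name": "carry_out", "arguments": {
  "increments": [
    {"tx": 0, "ty": 0.25, "tz": 0, "rx": 0, "ry": 0, "rz": 0, "gripper": 1},
    {"tx": 0, "ty": 0.25, "tz": 0, "rx": 0, "ry": 0, "rz": 0, "gripper": 1},
    {"tx": 0, "ty": 0.2, "tz": 0, "rx": 0, "ry": 0, "rz": 0, "gripper": 1}
  ]
}}

```text
time: 68.72
tool_pos: [0.6092, -0.2624, 0.056]
tcp_rot: [0.782, 0.623, -0.0, -0.0]
wrist_force: [-0.9, 0.3, -0.4]
gripper_width: 0.0006
grasp_force: 0.4
```

```bash
python3 lev.py
```

```text
t 68.72 tcp [ 0.6092 -0.2624  0.056 ] yaw -12.89 tilt [-0.0001  0.    ] w 0.0006 gf 0.4 F [-0.9  0.3 -0.4]
scene knob 47 [ 0.6354 -0.2644  0.109 ]
side knob 82 [ 0.6127 -0.2688  0.1375]
```

View pics/L2.png

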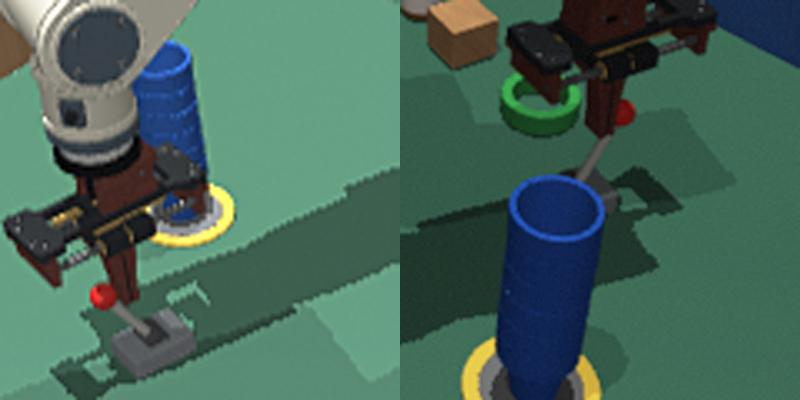

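The lever is now leaning away, with the knob at (103,296) in the left crop. I'll keep pushing gently until it reaches the stop.

Emit:
{"name": "carry_out", "arguments": {
  "increments": [
    {"tx": 0, "ty": 0.15, "tz": 0, "rx": 0, "ry": 0, "rz": 0, "gripper": 1},
    {"tx": 0, "ty": 0.1, "tz": 0, "rx": 0, "ry": 0, "rz": 0, "gripper": 1},
    {"tx": 0, "ty": 0, "tz": 0, "rx": 0, "ry": 0, "rz": 0, "gripper": 1}
  ]
}}

```text
time: 69.2
tool_pos: [0.6102, -0.2625, 0.0557]
tcp_rot: [0.782, 0.623, -0.003, -0.004]
wrist_force: [-15.4, 3.9, 11.3]
gripper_width: 0.0002
grasp_force: 7.9
```

Emit:
{"name": "carry_out", "arguments": {
  "increments": [
    {"tx": 0, "ty": 0.1, "tz": 0, "rx": 0, "ry": 0, "rz": 0, "gripper": 1},
    {"tx": 0, "ty": 0, "tz": 0, "rx": 0, "ry": 0, "rz": 0, "gripper": 1}
  ]
}}

```text
time: 69.45
tool_pos: [0.6103, -0.2625, 0.0556]
tcp_rot: [0.782, 0.623, -0.004, -0.006]
wrist_force: [-23.3, 4.1, 16.9]
gripper_width: 0.0004
grasp_force: 11.9
```

```bash
python3 lev.py
```

```text
t 69.45 tcp [ 0.6103 -0.2625  0.0556] yaw -12.88 tilt [-0.0139  0.0044] w 0.0004 gf 11.9 F [-23.3   4.1  16.9]
scene knob 48 [ 0.6371 -0.2644  0.1175]
side knob 75 [ 0.612  -0.2674  0.1267]
```

The force is rising with no movement, so the lever is at its stop. I'll back away and lift clear.

Emit:
{"name": "carry_out", "arguments": {
  "increments": [
    {"tx": 0, "ty": -0.5, "tz": 0, "rx": 0, "ry": 0, "rz": 0, "gripper": 1},
    {"tx": 0, "ty": -0.8, "tz": 0, "rx": 0, "ry": 0, "rz": 0, "gripper": 1},
    {"tx": 0, "ty": -0.5, "tz": -0.5, "rx": 0, "ry": 0, "rz": 0, "gripper": 1},
    {"tx": 0, "ty": 0, "tz": -0.9, "rx": 0, "ry": 0, "rz": 0, "gripper": 1},
    {"tx": 0, "ty": 0, "tz": -0.9, "rx": 0, "ry": 0, "rz": 0, "gripper": 1},
    {"tx": 0, "ty": 0, "tz": -0.9, "rx": 0, "ry": 0, "rz": 0, "gripper": 1},
    {"tx": 0, "ty": 0, "tz": -0.9, "rx": 0, "ry": 0, "rz": 0, "gripper": 1},
    {"tx": 0, "ty": 0, "tz": -0.9, "rx": 0, "ry": 0, "rz": 0, "gripper": 1},
    {"tx": 0, "ty": 0, "tz": 0, "rx": 0, "ry": 0, "rz": 0, "gripper": 1}
  ]
}}

```text
time: 70.68
tool_pos: [0.5751, -0.2549, 0.1838]
tcp_rot: [0.782, 0.623, 0.001, 0.002]
wrist_force: [-0.3, -0.2, 0.5]
gripper_width: 0.0003
grasp_force: 0.0
```

```bash
python3 lev.py; python3 cups.py; python3 -c "
import cv2
a=cv2.imread('pics/Lscene.png');cv2.imwrite('pics/fin.png',cv2.resize(a[90:330,130:450],(800,600)))"
```

```text
t 70.67 tcp [ 0.5751 -0.2549  0.1838] yaw -12.89 tilt [ 0.0049 -0.0022] w 0.0003 gf 0.0 F [-0.3 -0.2  0.5]
scene knob 51 [ 0.6305 -0.2634  0.1379]
side knob 101 [ 0.6149 -0.2696  0.1427]
scene P [ 0.412  -0.3836] top 0.1996 e1.4
side P [ 0.4114 -0.3861] top 0.2062 e1.4
wrist P [ 0.4123 -0.3807] top 0.1426 e0.5
```

View pics/fin.png

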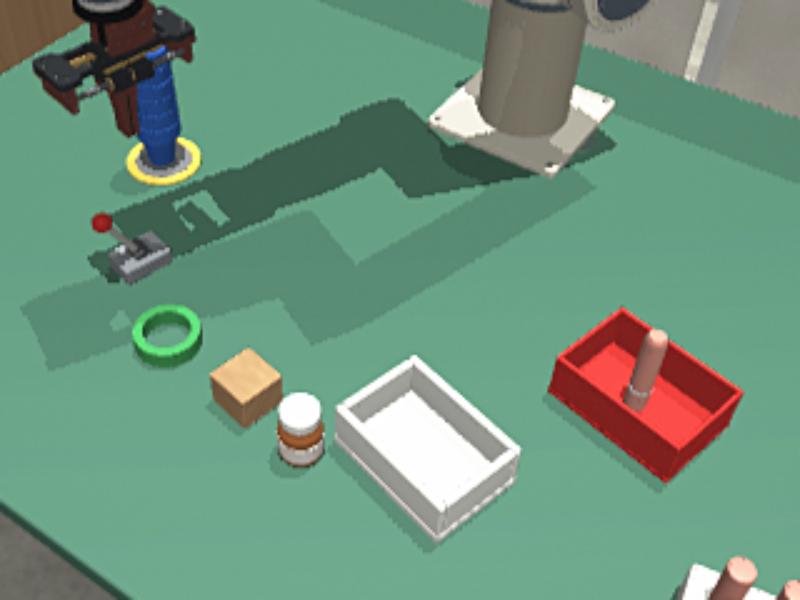

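The lever stays fully over, with its knob at (102,222). The stack is upright on the pad, the pink housing is in the red box, the bystanders haven't moved, and the gripper touches nothing.

```bash
python3 -c "
from rig import job
print(job.job_done())"
```

```text
the job is handed in; nothing more can be done
None
```

The job is handed in (no verdict came back): the one pink housing is in the red box, no black ones were present, all six cups are nested upright on the pad, and the signal lever is at its far stop.

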